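Zero the bench gauge amplifier with the tuning tool

ROBOT

A 7-joint arm with a two-finger parallel gripper is mounted at the origin on the work surface. World frame = base frame: x ahead of the robot, y to its left, z up, the work surface at z = 0. Lengths are in m, angles in rad, forces in N, time in s.
With the tool pointing down it reaches from about 0.425 to 0.95 m from the base axis. Payload 4.7 kg.
Tool frame: the origin (TCP) lies at the very end of the fingers, on their centre line; the grasp point (between the pads) lies 19 mm behind it; x points along the fingers, y is the direction in which the jaws open and shut, and the axes are right-handed (so a half turn about x gives the same grasp; the last joint's range is limited). The gripper opens to 87 mm and grips with 3 to 60 N. Pads are 19 mm wide; open, the fingers measure 117 mm over their backs; the gripper's body (75 mm by 190 mm) begins 51 mm behind the grasp point.
Start: joints at [-1.167, 0.469, -0.049, 1.532, 0.024, 1.141, -0.082], TCP at [0.283, 0.613, 0.191] pointing down, gripper open.
Joint ranges: [-2.59, 2.59], [-0.33, 1.99], [-1.39, 1.29], [0.1, 2.45], [-1.04, 4.18], [0.21, 1.99], [-2.66, 2.66]. Speed limits (rad/s): [2.57, 2.57, 3.14, 3.14, 3.14, 3.14, 3.14].

INTERFACE

Orientations are given as a rotation vector (axis times angle).
In Python, from workcell import readout, viewer, hand_in gives the robot as it stands.
- The arm moves only by the shell command python3 -m jog 'ROWS' [FORCE]. ROWS is JSON, a list of rows, each an object of numbers: "grip": the closure in counts, from 0 (fully open) to 255 (shut); "dx", "dy", "dz": the shift along the tool's x, y, z in units of 300 mm (1.0 is 300 mm); "turn": the turn about the tool's x in units of 60 degrees (1.0 is 60 degrees). In form: [{"grip": .., "dx": .., "dy": .., "dz": .., "turn": ..}, ...]. A call has 1 to 12 rows; each row shifts and turns the pose as measured when the row begins, along the tool's axes as they then stand; what a row does not reach is not made up. A row lasts 1/12 s, in which the tool goes at most 41.7 mm and 7.16 degrees, less where a joint would pass 70% of its speed; a pose out of reach is approached as far as the arm can. A call with a number of a shift or a turn outside -1 to 1 is refused whole. A call with a gripper value outside its range is refused whole. The fingers move at their own pace and stop on an object; FORCE is the grip in N (left out, the last holds). Time passes only in rows, so rows that do not move let the fingers close. It gives the time, the measured TCP pose, the force and the opening at its end, in the units of the state.
- readout.state(): the state, without advancing time (a new reading comes with each control period).
- viewer.snapshot(name): name is "scene" or "side" or "wrist"; returns a dict with "pixels" (480x640x3 uint8, red, green, blue), "fov_y" (degrees; the focal length in pixels is half the picture's height over the tangent of half this angle, whatever the lens; pixels are square), "cx", "cy" (the principal point, pixels), "k1" (the pictures are not rectified: a ray, as slopes to the right and down, at radius r is drawn at 1 + k1 r^2 times it, then the intrinsics apply), "rvec" (rotation vector, rad) and "tvec" (3), from world to camera coordinates, as OpenCV has them. Camera axes: x right, y down, z forward; pixel columns grow to the right and rows downward; lengths in m; the calibration is good to about 2 mm. A picture is of the moment at which its call begins. There is no depth.
- hand_in(): hands the job in, once; it reports no verdict.
Trained networks look in a picture, given as the dict that the camera call returned (one of the last four; its "shot" number tells which), for a name from the list of things; names that differ only in an ending like _2 or _b are one class to them, and where a whole thing is asked for, a point or a joint stands for the part that bears it (a point fixed in the world has none). Each returns a list of dicts, best first, with "confidence" (0 to 1); they miss things now and then, are a little off and sometimes report something else, mostly with a low value. They report only what shows in the picture. A call takes as long as a camera call. They do not tell look-alikes from the thing itself.
- viewer.masks_of(name, picture): "region" (480x640 bool, what is visible of it) and "uv" ([column, row] in pixels, amid what is visible of it).
- viewer.landmark_of(name, picture): "uv" ([column, row] in pixels: a listed point, or the origin of a listed thing).
The state is a dict: "t": time; "q": joint angles; "qvel": joint speeds; "joint_efforts": joint torques, N m; "eef_pos": TCP position; "tcp_rot": TCP orientation; "force": force on the tool from outside, world axes, zero at the start; "ft_torque": the same for the moment, N m; "opening": finger opening in m.
Only numpy, scipy, OpenCV 4.12 (cv2) and the standard library are available. Lean on these libraries where they do the work, as an engineer would, in place of code of your own. Each camera call takes 0.05 s, during which the arm holds its last target.

TASK

Take the plastic tuning tool out of its stand, seat its blade in the slotted zero screw of the gauge amplifier and turn the screw until the meter needle stands on the long middle mark. Press gently - the screw is sprung and must not be forced down hard - and touch the screw with the tool only. Then put the tool back upright, fully home in its stand, let go, and leave the other things on the bench alone.

Things in the scene. Friction and masses are not known exactly. Their poses are not given: they have to be found in the camera images.
- tuner_mid (a point): Centre of the square handle (22 x 22 mm, sides facing its x and y, 60 mm tall) of the off-white plastic tuning tool, which stands upright, blade down, in its stand; yaw varies. z up along the tool. The handle's top is 30 mm above. Below the handle: a round shank 13 mm across, 42 mm long, then the blade. 45 g.
- tuner_tip (a point): Centre of the lower end of the tool's blade, on the axis, 78 mm below tuner_mid, same axes. The flat blade is 6 mm long, 12.5 mm wide along the tool's y and 2 mm thick along its x.
- stand_hole0 (a point): Centre of the mouth of the round hole (18 mm across, 50 mm deep) in the top of the tool stand, a fixed aluminium block 60 x 60 x 52 mm. With the tool fully home its handle's shoulder rests on the block, tuner_mid 30 mm above this point. Any yaw of the tool will do.
- unit: Gauge amplifier: fixed flat grey case 170 x 200 mm, 45 mm high; origin at the centre of its underside, z up; yaw varies. On its +x half a meter (bezel 92 x 144 mm, top 54 mm above the bench). On the -x half two things: at y -45 mm the zero screw in its boss, at y +45 mm a black selector knob 28 mm across, top 60 mm above the bench (not to be used).
- boss (a point): Centre of the rim of the fixed round aluminium boss round the zero screw, at x -52, y -45 mm of the unit, 61 mm above the bench; bore 22 mm, outside 32 mm. The screw's face lies 3 mm below this rim. The screw turns with a drag of about 0.03 N m, stays where it is left, and turns 1.3 rad to either side of the needle's middle. It gives downwards on a spring, see screw.
- screw (a point): Centre of the top face of the brass zero screw, 18 mm across; z up, x and y turn with the screw (at needle 0 they lie along the unit's). Spring: 1 N to start, 0.7 N more per mm, hard stop after 5 mm (this point sinks with it). A slot right across the face, 4 mm wide, 4.5 mm deep, lies along this point's y, but only give or take 0.55 rad (differs each time: find it by feel or eye).
- needle (a joint): Angle of the meter needle (68 mm long, pivot at x -6 mm, y 0 of the unit) from the dial's long middle mark, which points along the unit's +x; rad, positive anti-clockwise from above. Marks are 0.12 rad apart. It turns the same way as the screw, 0.7 times as far. Starts at 0.35 to 0.55; wanted: 0, within half a division.
- vblock: Dark steel V-block 50 x 50 x 50 mm standing loose on the bench; origin at the centre of its underside. Leave alone.
- flange: Turned steel flange, 80 mm across and 48 mm high, loose on the bench; origin at the centre of its underside. Leave alone.
- blockbox: Wooden box with gauge blocks, 120 x 90 mm, 37 mm high, loose on the bench; origin at the centre of its underside. Leave alone.
Not all that is in view belongs to the job. Of the things shaped like the part that bears tuner_mid, the white one is meant.

How it is judged:
By the outcome, as a careful person would: the job done as asked, in the order asked, and still so for the second after the job is handed in, with the robot touching nothing.
It also fails if it takes over 61 s, if anything falls off the work surface, if the arm or the gripper's body presses on something with over 40 N, if the wrist force passes 120 N, or if a joint passes its speed limit or range.

## Working session

There is one attempt and no reset: what is moved stays moved. The work goes in short steps, Python scripts to look and compute and a shell command to move; the robot and the scene stay as the last step left them, time stands still between calls to the robot, and variables do not carry over. Pictures are saved under pics/ and viewed, and the job is handed in when it is done.

```bash
ls; mkdir -p pics; cat > h.py <<'E'
import numpy as np, cv2
from workcell import readout, viewer
def K(p):
    f=240/np.tan(np.radians(p["fov_y"])/2)
    return f
def ray(p,uv):
    f=K(p); d=np.array([(uv[0]-p["cx"])/f,(uv[1]-p["cy"])/f])
    u=d.copy()
    for _ in range(20): u=d/(1+p["k1"]*(u@u))
    R,_=cv2.Rodrigues(np.array(p["rvec"],float)); t=np.array(p["tvec"],float)
    return -R.T@t, R.T@np.array([u[0],u[1],1.])
def onz(p,uv,z):
    o,d=ray(p,uv); return o+d*(z-o[2])/d[2]
def tri(l):
    A=np.zeros((3,3));b=np.zeros(3)
    for p,uv in l:
        o,d=ray(p,uv); d=d/np.linalg.norm(d); M=np.eye(3)-np.outer(d,d); A+=M;b+=M@o
    return np.linalg.solve(A,b)
def proj(p,X):
    R,_=cv2.Rodrigues(np.array(p["rvec"],float)); c=R@np.array(X)+np.array(p["tvec"]); u=c[:2]/c[2]
    u=u*(1+p["k1"]*(u@u)); return u*K(p)+[p["cx"],p["cy"]]
def snap(n,name=None):
    p=viewer.snapshot(n)
    if name: cv2.imwrite(f"pics/{name}.png",p["pixels"][:,:,::-1])
    return p
def crop(p,c,w,name,s=4):
    x,y=int(c[0]),int(c[1]); x0,y0=max(0,x-w),max(0,y-w)
    im=p["pixels"][y0:y+w,x0:x+w,::-1]; cv2.imwrite(f"pics/{name}.png",cv2.resize(im,None,fx=s,fy=s,interpolation=cv2.INTER_CUBIC))
E
python3 - <<'E'
from h import *
np.set_printoptions(precision=4,suppress=True)
print(readout.state())
P={}
for n in ["scene","side","wrist"]:
    p=snap(n,n+"0"); print(n,p["fov_y"],p["cx"],p["cy"],p["k1"],p["shot"]); o,_=ray(p,(320,240)); print(o)
    for nm in ["tuner_mid","tuner_tip","stand_hole0","unit","boss","screw","vblock","flange","blockbox"]:
        for r in viewer.landmark_of(nm,p)[:3]: print(nm,np.round(r["uv"],1),round(r["confidence"],2), onz(p,r["uv"],{'tuner_mid':.082,'boss':.061,'screw':.058,'stand_hole0':.052}.get(nm,0)))
E
```

```text
pics
{'t': 0.0, 'q': array([-1.1668,  0.4695, -0.0486,  1.5337,  0.0241,  1.141 , -0.0823]), 'qvel': array([-0.001 , -0.0006,  0.0013,  0.0016, -0.0005,  0.0008,  0.0003]), 'joint_efforts': array([ -0.0006, -50.7982,  -0.0813, -23.6153,  -0.0614,   0.038 ,
         0.0002]), 'eef_pos': array([0.2829, 0.6122, 0.1898]), 'tcp_rot': array([ 0.3379,  1.5444, -0.341 ]), 'force': array([-0.1799, -0.0361,  0.7338]), 'ft_torque': array([ 0.0413, -0.0351, -0.0501]), 'opening': 0.08708638998666364}
scene 51.29312084930225 315.73248721405275 232.3544042234486 -0.1375684408200397 1
[ 1.1026 -0.4248  0.8099]
tuner_mid [215.9 268.7] 0.89 [ 0.5238 -0.2284  0.082 ]
tuner_mid [195.  239.1] 0.77 [ 0.4332 -0.2264  0.082 ]
tuner_mid [157.7 253.6] 0.67 [ 0.4245 -0.3033  0.082 ]
tuner_tip [206.3 268.8] 0.84 [ 0.4471 -0.2228  0.    ]
tuner_tip [165.8 279.1] 0.68 [ 0.4223 -0.3044  0.    ]
tuner_tip [273.  293.4] 0.6 [ 0.5811 -0.1436  0.    ]
stand_hole0 [214. 282.] 0.59 [ 0.5266 -0.2389  0.052 ]
unit [380.4 225.4] 0.89 [0.5646 0.1538 0.    ]
boss [352.9 203.4] 0.62 [0.5203 0.1054 0.061 ]
screw [351.6 205.1] 
[... 328 characters left out ...]
3 -0.2307  0.082 ]
tuner_mid [297.  330.2] 0.87 [ 0.4333 -0.2979  0.082 ]
tuner_mid [336.  300.8] 0.59 [ 0.5187 -0.2414  0.082 ]
tuner_tip [292.1 366.7] 0.96 [ 0.4217 -0.3066  0.    ]
tuner_tip [353.7 293.3] 0.88 [ 0.5893 -0.1418  0.    ]
stand_hole0 [339.8 309.8] 0.62 [ 0.5289 -0.2359  0.052 ]
unit [310.9 220.8] 0.72 [0.5648 0.1554 0.    ]
boss [295.5 214.3] 0.66 [0.5128 0.1004 0.061 ]
vblock [398.  295.6] 0.74 [ 0.6797 -0.1705  0.    ]
flange [266.5 185.9] 0.83 [0.4801 0.3672 0.    ]
flange [310.4 221.5] 0.66 [0.5627 0.1524 0.    ]
blockbox [358.5 400.9] 0.81 [ 0.5159 -0.4044 -0.    ]
wrist 62.07512469953386 320.25911558950406 246.1287716318876 -0.09040012126981764 3
[0.2132 0.6454 0.385 ]
```

View pics/scene0.png

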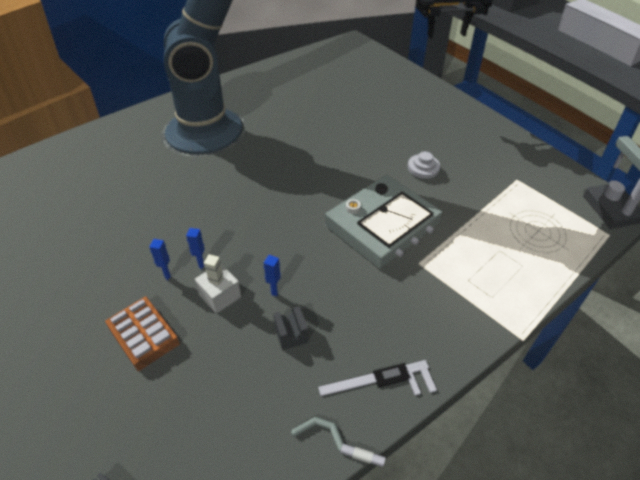

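View pics/side0.png

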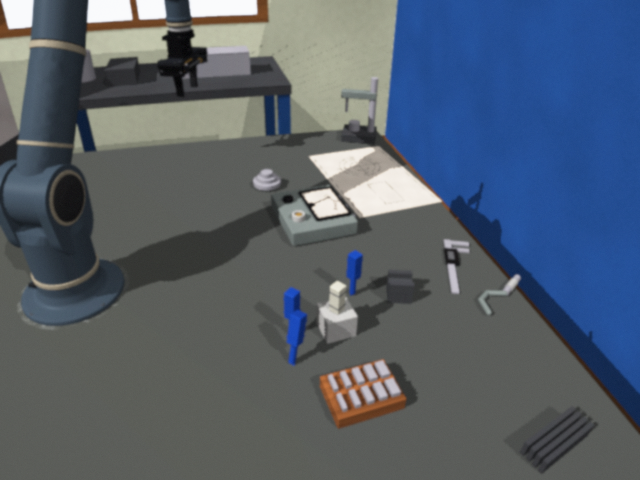

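View pics/wrist0.png

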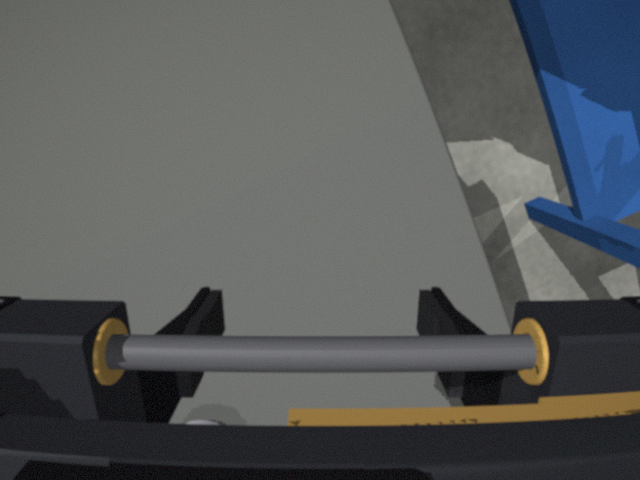

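The white tool in the stand is at scene (213,268) and side (338,297). The look-alikes are blue, at scene (160,253), (195,240) and (272,270), standing free on the bench. The task says white, and it is the only one in the stand. I'll confirm that in an enlarged crop.

```bash
python3 - <<'E'
from h import *
np.set_printoptions(precision=4,suppress=True)
p=snap("scene");s=snap("side")
crop(p,(220,270),70,"c1",5)
R,_=cv2.Rodrigues(readout.state()["tcp_rot"]);print(R, "tool axes = columns")
a=[r for r in viewer.landmark_of("tuner_mid",p)]; b=viewer.landmark_of("tuner_mid",s)
print([(x["uv"],x["confidence"]) for x in a],[(x["uv"],x["confidence"]) for x in b])
h0=viewer.landmark_of("stand_hole0",p)[0]["uv"];h1=viewer.landmark_of("stand_hole0",s)[0]["uv"]
print("hole",tri([(p,h0),(s,h1)]))
b0=viewer.landmark_of("boss",p)[0]["uv"];b1=viewer.landmark_of("boss",s)[0]["uv"]
print("boss",tri([(p,b0),(s,b1)]))
m=[x for x in a if abs(x["uv"][0]-214)<8]; n=[x for x in b if abs(x["uv"][0]-337)<8]
if m and n: print("mid",tri([(p,m[0]["uv"]),(s,n[0]["uv"])]))
E
```

```text
[[ 0.      0.4194  0.9078]
 [ 0.0001  0.9078 -0.4194]
 [-1.      0.0001 -0.    ]] tool axes = columns
[([254.2, 323.6], 0.93), ([219.7, 269.7], 0.83), ([244.3, 256.1], 0.73), ([208.7, 269.3], 0.73)] [([304.0, 325.7], 0.89), ([336.1, 299.0], 0.81), ([301.2, 298.5], 0.67), ([387.8, 313.4], 0.59), ([336.7, 307.1], 0.57), ([296.8, 211.5], 0.27)]
hole [ 0.5253 -0.2343  0.053 ]
boss [0.5142 0.1152 0.0554]
mid [ 0.5233 -0.2224  0.0709]
```

View pics/c1.png

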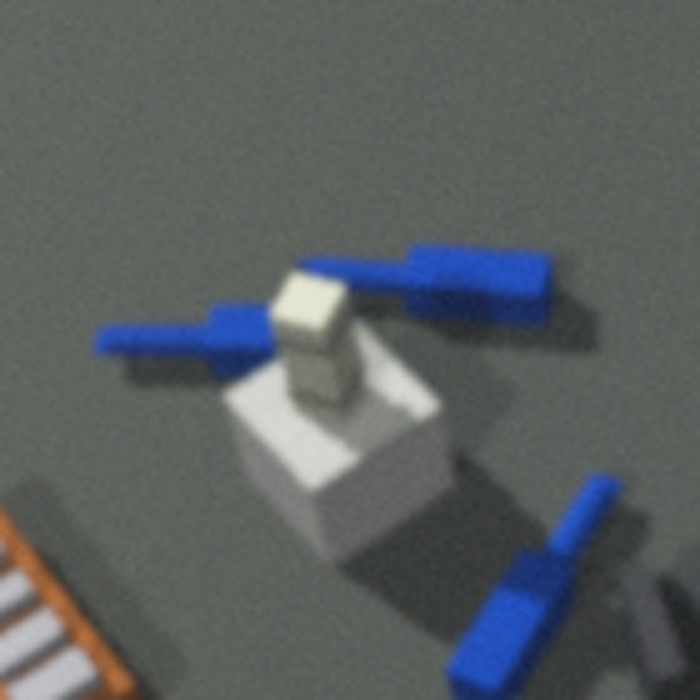

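The crop shows the off-white tool upright in the stand. The three blue ones have tipped over by themselves, before the arm had moved. I'll go over to the stand.

```bash
python3 -m jog '[{"dy":-0.1,"dz":0.087},{"dy":-0.1,"dz":0.087},{"dy":-0.1,"dz":0.087},{"dy":-0.1,"dz":0.087},{"dy":-0.1,"dz":0.087},{"dy":-0.1,"dz":0.087},{"dy":-0.1,"dz":0.087},{"dy":-0.1,"dz":0.087},{"dy":-0.1,"dz":0.087},{"dy":-0.1,"dz":0.087},{"dy":-0.1,"dz":0.087},{"dy":-0.1,"dz":0.087}]'
```

```text
$[0]: bad value
```

```bash
python3 -m jog '[{"grip":0,"dx":0,"dy":-0.1,"dz":0.087,"turn":0},{"grip":0,"dx":0,"dy":-0.1,"dz":0.087,"turn":0},{"grip":0,"dx":0,"dy":-0.1,"dz":0.087,"turn":0},{"grip":0,"dx":0,"dy":-0.1,"dz":0.087,"turn":0},{"grip":0,"dx":0,"dy":-0.1,"dz":0.087,"turn":0},{"grip":0,"dx":0,"dy":-0.1,"dz":0.087,"turn":0},{"grip":0,"dx":0,"dy":-0.1,"dz":0.087,"turn":0},{"grip":0,"dx":0,"dy":-0.1,"dz":0.087,"turn":0},{"grip":0,"dx":0,"dy":-0.1,"dz":0.087,"turn":0},{"grip":0,"dx":0,"dy":-0.1,"dz":0.087,"turn":0},{"grip":0,"dx":0,"dy":-0.1,"dz":0.087,"turn":0},{"grip":0,"dx":0,"dy":-0.1,"dz":0.087,"turn":0}]'
```

```text
t: 2.9
eef_pos: [0.4188, 0.1469, 0.1878]
tcp_rot: [0.333, 1.548, -0.316]
force: [0.7, 0.5, -0.6]
opening: 0.0873
```

```bash
python3 -m jog '[{"grip":0,"dx":-0.02,"dy":-0.1,"dz":0.087,"turn":0},{"grip":0,"dx":-0.02,"dy":-0.1,"dz":0.087,"turn":0},{"grip":0,"dx":-0.02,"dy":-0.1,"dz":0.087,"turn":0},{"grip":0,"dx":0,"dy":-0.1,"dz":0.087,"turn":0},{"grip":0,"dx":0,"dy":-0.1,"dz":0.087,"turn":0},{"grip":0,"dx":0,"dy":-0.1,"dz":0.08,"turn":0},{"grip":0,"dx":0,"dy":-0.1,"dz":0.06,"turn":0},{"grip":0,"dx":0,"dy":-0.1,"dz":0.05,"turn":0},{"grip":0,"dx":0,"dy":-0.1,"dz":0.04,"turn":0},{"grip":0,"dx":0,"dy":-0.05,"dz":0.02,"turn":0},{"grip":0,"dx":0,"dy":0,"dz":0,"turn":0}]'
python3 - <<'E'
from h import *
p=snap("wrist","w1")
print(readout.state()["force"])
E
```

```text
t: 3.82
eef_pos: [0.4946, -0.2238, 0.2076]
tcp_rot: [0.34, 1.532, -0.326]
force: [-0.2, -0.6, -0.0]
opening: 0.087
[-0.40207412 -1.00910738  0.27491032]
```

View pics/w1.png

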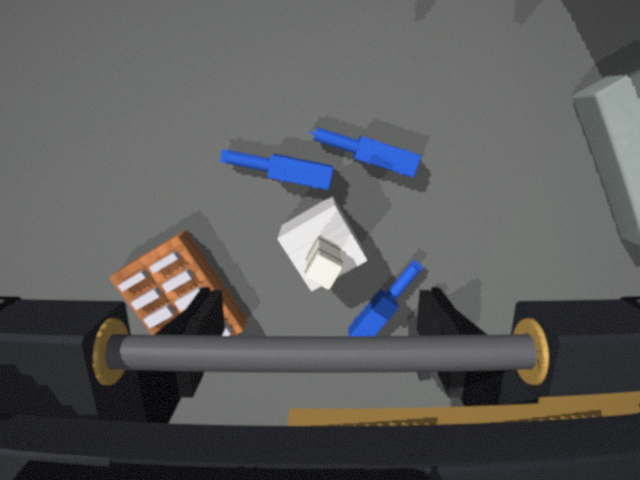

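The wrist view shows the white handle top at about (323,270) and the stand at about (322,243). I'll enlarge it to measure the yaw.

```bash
python3 - <<'E'
from h import *
np.set_printoptions(precision=4,suppress=True)
p=snap("wrist")
im=p["pixels"]
y0,y1,x0,x1=190,300,265,385
cv2.imwrite("pics/c2.png",cv2.resize(im[y0:y1,x0:x1,::-1],None,fx=6,fy=5.4 and 6,interpolation=cv2.INTER_CUBIC)[:600,:])
for n,z in [("tuner_mid",.082),("stand_hole0",.052)]:
    for r in viewer.landmark_of(n,p)[:3]: print(n,r["uv"],r["confidence"],onz(p,r["uv"],z))
print(readout.state()["eef_pos"],cv2.Rodrigues(readout.state()["tcp_rot"])[0])
E
```

```text
tuner_mid [297.1, 174.0] 0.93 [ 0.4492 -0.2196  0.082 ]
tuner_mid [371.2, 317.5] 0.86 [ 0.5905 -0.2135  0.082 ]
tuner_mid [388.4, 159.3] 0.73 [ 0.4683 -0.149   0.082 ]
stand_hole0 [320.0, 252.4] 0.83 [ 0.5251 -0.2335  0.052 ]
[ 0.4957 -0.2173  0.2071] [[ 0.0136  0.4041  0.9146]
 [ 0.0101  0.9146 -0.4042]
 [-0.9999  0.0147  0.0084]]
```

View pics/c2.png

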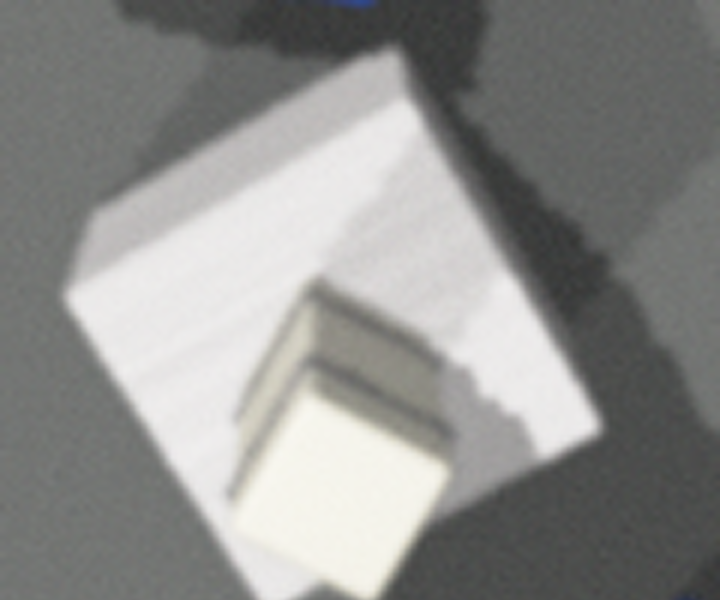

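```bash
python3 - <<'E'
from h import *
np.set_printoptions(precision=4,suppress=True)
p=snap("wrist")
c=np.array([(310,390),(450,465),(370,600),(232,522)])/6+[265,190]
X=np.array([onz(p,u,.112) for u in c]);print(X,X.mean(0))
for i in range(4):
    d=X[(i+1)%4]-X[i];print(np.hypot(*d[:2]),np.degrees(np.arctan2(d[1],d[0]))%90)
s=np.array([(65,295),(412,95),(602,430)])/6+[265,190]
S=np.array([onz(p,u,.052) for u in s]);print("stand",S,(S[0]+S[2])/2)
d=S[1]-S[0];print(np.degrees(np.arctan2(d[1],d[0])),np.hypot(*d[:2]))
st=readout.state();R=cv2.Rodrigues(st["tcp_rot"])[0];print(st["t"],st["eef_pos"],np.degrees(np.arctan2(R[1,1],R[0,1])))
E
```

```text
[[ 0.5091 -0.2241  0.112 ]
 [ 0.5257 -0.2118  0.112 ]
 [ 0.5387 -0.2287  0.112 ]
 [ 0.5214 -0.2406  0.112 ]] [ 0.5237 -0.2263  0.112 ]
0.020617210791469647 36.53221952389122
0.02123747874665056 37.57569632403324
0.020969680914382012 34.5567857186698
0.020511164350553467 36.66281088611332
stand [[ 0.4982 -0.2593  0.052 ]
 [ 0.4914 -0.1993  0.052 ]
 [ 0.5515 -0.1931  0.052 ]] [ 0.5248 -0.2262  0.052 ]
96.46671194221855 0.06046871555981265
4.0667 [ 0.4958 -0.217   0.2071] 66.21299055299929
```

```bash
python3 -m jog '[{"grip":0,"dx":0,"dy":0,"dz":0,"turn":0.1},{"grip":0,"dx":0,"dy":0,"dz":0,"turn":0.1},{"grip":0,"dx":0,"dy":0,"dz":0,"turn":0.1},{"grip":0,"dx":0,"dy":0,"dz":0,"turn":0.1},{"grip":0,"dx":0,"dy":0,"dz":0,"turn":0.1},{"grip":0,"dx":0,"dy":0,"dz":0,"turn":0}]'
cat >> h.py <<'E'
def where(tx=None,ty=None,tz=None,yaw=None):
    st=readout.state();R=cv2.Rodrigues(st["tcp_rot"])[0];y=np.degrees(np.arctan2(R[1,1],R[0,1]))
    print("t",round(st["t"],2),"pos",np.round(st["eef_pos"],4),"x",np.round(R[:,0],4),"yaw",round(y,2),"F",np.round(st["force"],2),"T",np.round(st["ft_torque"],3),"op",round(st["opening"],4),"q7",round(st["q"][6],2))
    if tx is not None:
        d=R.T@(np.array([tx,ty,tz])-st["eef_pos"]);print("d units",np.round(d/.3,4), "turn", None if yaw is None else round(-(yaw-y)/60,3))
E
python3 -c "
from h import *
where(.5243,-.2263,.13,36.3)"
```

```text
t: 4.57
eef_pos: [0.4982, -0.2046, 0.2072]
tcp_rot: [0.753, 1.437, -0.719]
force: [-0.2, -0.2, 0.9]
opening: 0.0871
t 4.57 pos [ 0.4982 -0.2046  0.2072] x [ 0.0142  0.0161 -0.9998] yaw 35.89 F [-0.22 -0.21  0.89] T [-0.082  0.022 -0.005] op 0.0871 q7 1.12
d units [0.2572 0.0227 0.1108] turn -0.007
```

```bash
python3 -m jog '[{"grip":0,"dx":0.02,"dy":0.008,"dz":0.035,"turn":0},{"grip":0,"dx":0.04,"dy":0.008,"dz":0.035,"turn":0},{"grip":0,"dx":0.04,"dy":0.008,"dz":0.03,"turn":0},{"grip":0,"dx":0.02,"dy":0,"dz":0,"turn":0},{"grip":0,"dx":0,"dy":0,"dz":0,"turn":0},{"grip":0,"dx":0,"dy":0,"dz":0,"turn":0}]'
python3 -c "
from h import *
where(.5243,-.2263,.13,36.3)"
```

```text
t: 5.07
eef_pos: [0.5254, -0.2147, 0.1706]
tcp_rot: [0.734, 1.445, -0.692]
force: [-0.0, -0.5, 0.3]
opening: 0.0868
t 5.07 pos [ 0.5254 -0.2147  0.1706] x [ 0.0159  0.021  -0.9997] yaw 37.58 F [-0.03 -0.48  0.33] T [-0.065 -0.019  0.046] op 0.0868 q7 1.2
d units [ 0.1344 -0.0298  0.0293] turn 0.021
```

```bash
python3 -m jog '[{"grip":0,"dx":0.04,"dy":-0.015,"dz":0.015,"turn":0.02},{"grip":0,"dx":0.04,"dy":-0.015,"dz":0.015,"turn":0}]'
python3 -c "
from h import *
where(.5243,-.2263,.13,36.3)"
python3 -m jog '[{"grip":0,"dx":0,"dy":0,"dz":0,"turn":0}]'
python3 -c "
from h import *
where(.5243,-.2263,.13,36.3)"
python3 -m jog '[{"grip":0,"dx":0,"dy":0,"dz":0,"turn":0},{"grip":0,"dx":0,"dy":0,"dz":0,"turn":0},{"grip":0,"dx":0,"dy":0,"dz":0,"turn":0}]'
python3 -c "
from h import *
where(.5243,-.2263,.13,36.3)"
```

```text
t: 5.23
eef_pos: [0.5261, -0.2254, 0.1479]
tcp_rot: [0.749, 1.436, -0.703]
force: [-1.3, 0.2, 0.0]
opening: 0.087
t 5.23 pos [ 0.5261 -0.2254  0.1479] x [ 0.0217  0.0215 -0.9995] yaw 36.6 F [-1.33  0.19  0.03] T [-0.071  0.019 -0.012] op 0.087 q7 1.23
d units [ 0.0595 -0.0083 -0.0009] turn 0.005
t: 5.32
eef_pos: [0.5242, -0.2261, 0.1458]
tcp_rot: [0.75, 1.439, -0.705]
force: [-0.8, -0.3, 0.4]
opening: 0.0867
t 5.32 pos [ 0.5242 -0.2261  0.1458] x [ 0.0184  0.0218 -0.9996] yaw 36.53 F [-0.83 -0.32  0.43] T [-0.146 -0.002  0.057] op 0.0867 q7 1.23
d units [ 0.0526 -0.0017  0.0012] turn 0.004
t: 5.57
eef_pos: [0.523, -0.2268, 0.145]
tcp_rot: [0.751, 1.44, -0.707]
force: [1.0, -0.2, -0.0]
opening: 0.0868
t 5.57 pos [ 0.523  -0.2268  0.145 ] x [ 0.0168  0.0222 -0.9996] yaw 36.42 F [ 1.01 -0.23 -0.  ] T [-0.045  0.004 -0.045] op 0.0868 q7 1.23
d units [0.0501 0.0031 0.0015] turn 0.002
```

```bash
python3 - <<'E'
from h import *
p=snap("wrist")
cv2.imwrite("pics/w2.png",p["pixels"][:,:,::-1])
print(proj(p,(.5243,-.2263,.112)))
E
```

```text
[320.56622191 264.7498222 ]
```

View pics/w2.png

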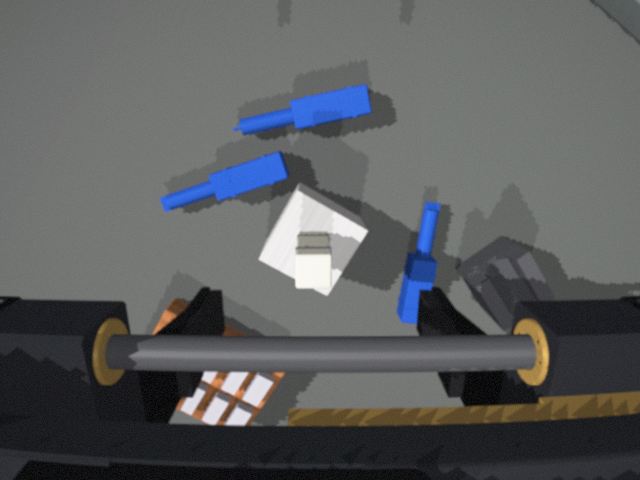

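```bash
python3 - <<'E'
from h import *
np.set_printoptions(precision=4,suppress=True)
p=snap("wrist")
cv2.imwrite("pics/c3.png",cv2.resize(p["pixels"][170:310,250:380,::-1],None,fx=4.2,fy=4.2,interpolation=cv2.INTER_CUBIC))
X=onz(p,(313,269),.112);print(X)
st=readout.state();R=cv2.Rodrigues(st["tcp_rot"])[0];print(R.T@(X-st["eef_pos"]))
where()
Rc=cv2.Rodrigues(np.array(p["rvec"]))[0]; print(Rc@R, Rc@st["eef_pos"]+p["tvec"])
for c in [(300,184),(368,232),(326,296),(259,260)]: print(onz(p,c,.052))
E
```

```text
[ 0.5223 -0.2312  0.112 ]
[ 0.0331 -0.0043  0.0032]
t 5.67 pos [ 0.5232 -0.2268  0.1452] x [ 0.0172  0.0221 -0.9996] yaw 36.43 F [-0.17  0.03  0.63] T [-0.062  0.09   0.015] op 0.0872 q7 1.23
[[ 0.0001  1.     -0.0002]
 [-0.2795  0.0002  0.9601]
 [ 0.9601 -0.      0.2795]] [-0.0001  0.0199  0.2079]
[ 0.4893 -0.201   0.052 ]
[ 0.551 -0.2    0.052]
[ 0.5563 -0.2596  0.052 ]
[ 0.4977 -0.2658  0.052 ]
```

View pics/c3.png

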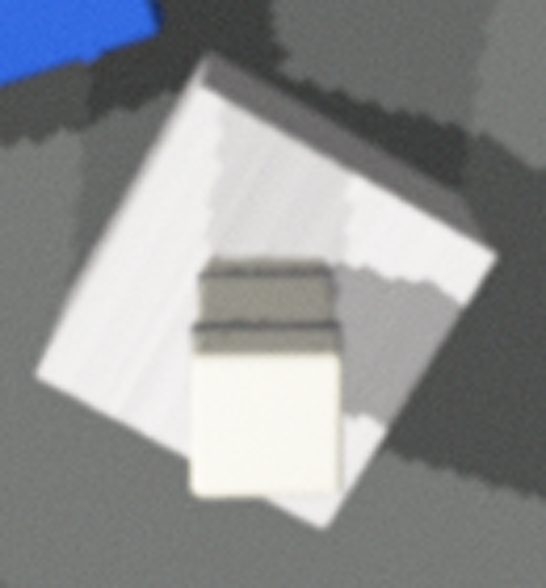

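```bash
python3 -m jog '[{"grip":0,"dx":0.04,"dy":-0.015,"dz":0.006,"turn":0},{"grip":0,"dx":0.05,"dy":0,"dz":0.003,"turn":0},{"grip":0,"dx":0.05,"dy":0,"dz":0,"turn":0},{"grip":0,"dx":0.02,"dy":0,"dz":0,"turn":0},{"grip":0,"dx":0,"dy":0,"dz":0,"turn":0}]'
python3 -c "
from h import *
where(.5226,-.2315,.066,36.4)"
```

```text
t: 6.08
eef_pos: [0.5228, -0.2318, 0.0949]
tcp_rot: [0.75, 1.436, -0.705]
force: [0.1, -0.7, -0.2]
opening: 0.0871
t 6.08 pos [ 0.5228 -0.2318  0.0949] x [ 0.021   0.0208 -0.9996] yaw 36.49 F [ 0.09 -0.67 -0.18] T [-0.079  0.082 -0.009] op 0.0871 q7 1.28
d units [ 0.0963 -0.0028 -0.0006] turn 0.002
```

```bash
python3 -m jog '[{"grip":0,"dx":0.04,"dy":-0.001,"dz":0,"turn":0},{"grip":0,"dx":0.04,"dy":-0.001,"dz":0,"turn":0},{"grip":0,"dx":0.025,"dy":0,"dz":0,"turn":0},{"grip":0,"dx":0,"dy":0,"dz":0,"turn":0}]'
python3 - <<'E'
from h import *
where(.5226,-.2315,.066,36.4)
p=snap("wrist","w3")
E
```

```text
t: 6.42
eef_pos: [0.5233, -0.2318, 0.0608]
tcp_rot: [0.75, 1.434, -0.705]
force: [0.1, -0.4, 0.3]
opening: 0.0867
t 6.42 pos [ 0.5233 -0.2318  0.0608] x [ 0.0221  0.0204 -0.9995] yaw 36.5 F [ 0.14 -0.42  0.29] T [-0.044  0.004  0.039] op 0.0867 q7 1.31
d units [-0.0173 -0.0006 -0.0023] turn 0.002
```

View pics/w3.png

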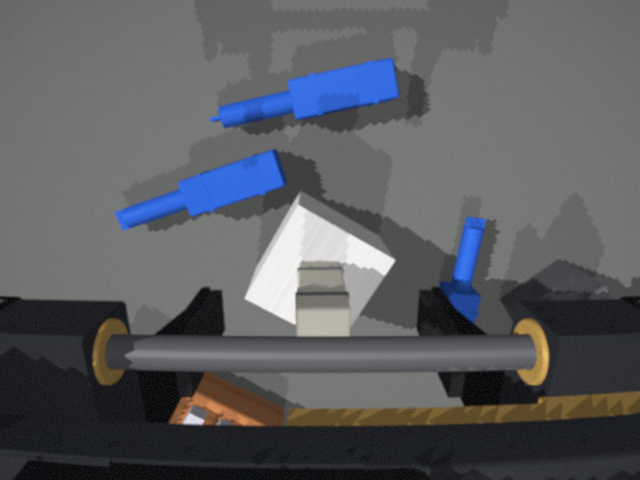

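The handle spans columns 296-349 between fingers centred on 320, so it is centred. Closing.

```bash
python3 -m jog '[{"grip":255,"dx":-0.005,"dy":0,"dz":0,"turn":0},{"grip":255,"dx":-0.005,"dy":0,"dz":0,"turn":0},{"grip":255,"dx":0,"dy":0,"dz":0,"turn":0},{"grip":255,"dx":0,"dy":0,"dz":0,"turn":0},{"grip":255,"dx":0,"dy":0,"dz":0,"turn":0},{"grip":255,"dx":0,"dy":0,"dz":0,"turn":0},{"grip":255,"dx":0,"dy":0,"dz":0,"turn":0},{"grip":255,"dx":0,"dy":0,"dz":0,"turn":0}]' 25
python3 -c "
from h import *
where(.5226,-.2315,.15,36.4)"
```

```text
t: 7.13
eef_pos: [0.5253, -0.233, 0.0671]
tcp_rot: [0.75, 1.429, -0.703]
force: [-0.2, -0.2, -0.6]
opening: 0.0414
t 7.13 pos [ 0.5253 -0.233   0.0671] x [ 0.0274  0.0187 -0.9995] yaw 36.51 F [-0.21 -0.19 -0.56] T [-0.066  0.064  0.013] op 0.0414 q7 1.31
d units [-0.2763  0.0049 -0.0091] turn 0.002
```

```bash
python3 -m jog '[{"grip":255,"dx":0,"dy":0,"dz":-0.003,"turn":0},{"grip":255,"dx":0,"dy":0,"dz":0,"turn":0},{"grip":255,"dx":0,"dy":0,"dz":0,"turn":0},{"grip":255,"dx":0,"dy":0,"dz":0,"turn":0},{"grip":255,"dx":0,"dy":0,"dz":0,"turn":0}]' 25
python3 -c "
from h import *
where(.5226,-.2315,.15,36.4)"
```

```text
t: 7.55
eef_pos: [0.5247, -0.2321, 0.0671]
tcp_rot: [0.75, 1.429, -0.703]
force: [-0.1, 0.1, -0.2]
opening: 0.0219
t 7.55 pos [ 0.5247 -0.2321  0.0671] x [ 0.0274  0.0188 -0.9994] yaw 36.51 F [-0.09  0.07 -0.24] T [-0.027  0.01   0.021] op 0.0219 q7 1.31
d units [-0.2763  0.0047 -0.0054] turn 0.002
```

```bash
python3 -c "
from h import *
where(.5247,-.2321,.1271,36.4)"
python3 -m jog '[{"grip":255,"dx":-0.03,"dy":0,"dz":0,"turn":0},{"grip":255,"dx":-0.04,"dy":0.001,"dz":0,"turn":0},{"grip":255,"dx":-0.04,"dy":0.001,"dz":0,"turn":0},{"grip":255,"dx":-0.04,"dy":0.001,"dz":0,"turn":0},{"grip":255,"dx":-0.02,"dy":0,"dz":0,"turn":0},{"grip":255,"dx":0,"dy":0,"dz":0,"turn":0}]' 
python3 -c "
from h import *
where(.5247,-.2321,.19,36.4)"
```

```text
t 7.55 pos [ 0.5247 -0.2321  0.0671] x [ 0.0274  0.0188 -0.9994] yaw 36.51 F [-0.09  0.07 -0.24] T [-0.027  0.01   0.021] op 0.0219 q7 1.31
d units [-0.1998  0.0066  0.0002] turn 0.002
t: 8.05
eef_pos: [0.5241, -0.2332, 0.1238]
tcp_rot: [0.75, 1.428, -0.704]
force: [-0.4, -0.3, -0.1]
opening: 0.0217
t 8.05 pos [ 0.5241 -0.2332  0.1238] x [ 0.0281  0.0181 -0.9994] yaw 36.46 F [-0.36 -0.26 -0.12] T [-0.027  0.042  0.017] op 0.0217 q7 1.26
d units [-0.2205  0.0112 -0.0012] turn 0.001
```

Came up freely. I'll lift further and look.

```bash
python3 -m jog '[{"grip":255,"dx":-0.06,"dy":0,"dz":0,"turn":0},{"grip":255,"dx":-0.08,"dy":0,"dz":0,"turn":0},{"grip":255,"dx":-0.06,"dy":0,"dz":0,"turn":0},{"grip":255,"dx":-0.02,"dy":0,"dz":0,"turn":0},{"grip":255,"dx":0,"dy":0,"dz":0,"turn":0}]' 
python3 - <<'E'
from h import *
where()
w=snap("wrist","w4");p=snap("scene");s=snap("side")
a=readout.state()["eef_pos"]
crop(p,proj(p,a-[0,0,.03]),60,"c4a",5);crop(s,proj(s,a-[0,0,.03]),60,"c4b",5)
for r in viewer.landmark_of("tuner_tip",p): print(r, proj(p,a-[0,0,.063]))
# unit
crop(p,(382,225),62,"u1",6);crop(s,(312,215),50,"u2",6)
E
cd pics; python3 -c "
import cv2,numpy as np
cv2.imwrite('c4.png',np.hstack([cv2.resize(cv2.imread('c4a.png'),(400,400)),cv2.resize(cv2.imread('c4b.png'),(400,400))]))"
```

```text
t: 8.47
eef_pos: [0.5209, -0.2338, 0.1922]
tcp_rot: [0.751, 1.43, -0.704]
force: [-0.0, 0.9, -1.1]
opening: 0.0218
t 8.47 pos [ 0.5209 -0.2338  0.1922] x [ 0.0262  0.019  -0.9995] yaw 36.46 F [-0.03  0.94 -1.11] T [-0.044  0.051 -0.045] op 0.0218 q7 1.21
{'uv': [167.2, 268.3], 'confidence': 0.97} [208.95848495 252.83914118]
{'uv': [211.2, 256.3], 'confidence': 0.81} [208.95848495 252.83914118]
{'uv': [209.0, 253.2], 'confidence': 0.78} [208.95848495 252.83914118]
{'uv': [269.9, 296.6], 'confidence': 0.55} [208.95848495 252.83914118]
```

View pics/c4.png

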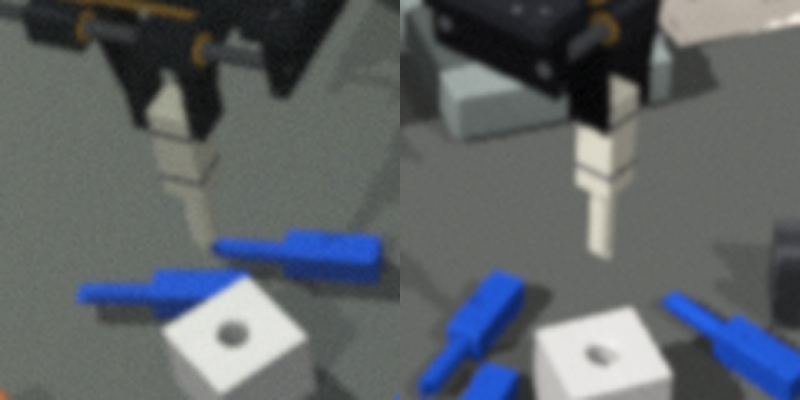

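View pics/u1.png

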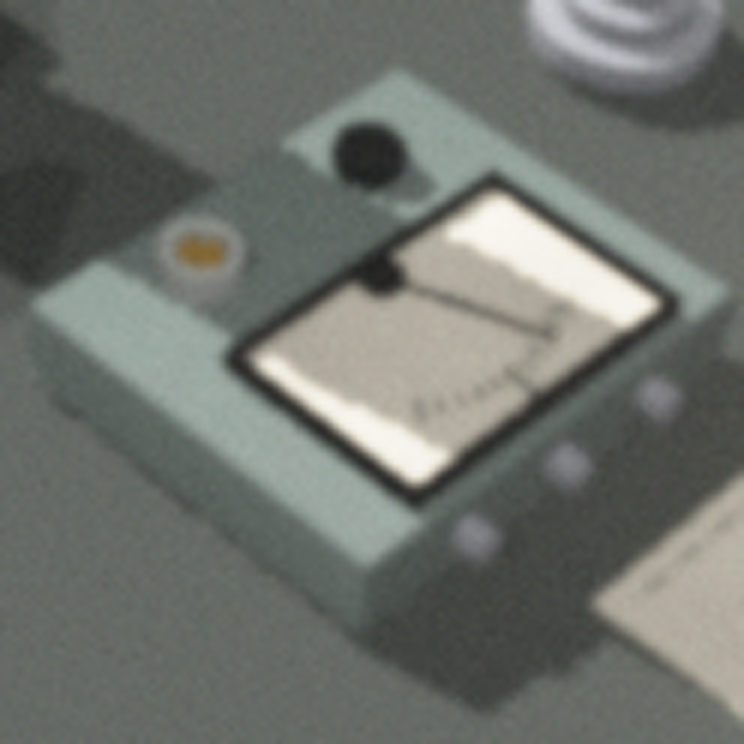

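View pics/w4.png

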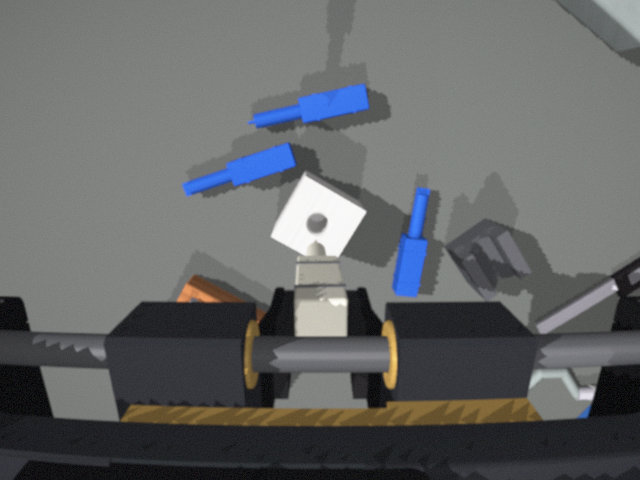

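```bash
python3 - <<'E'
from h import *
np.set_printoptions(precision=4,suppress=True)
w=snap("wrist")
cv2.imwrite("pics/c5.png",cv2.resize(w["pixels"][195:305,270:370,::-1],None,fx=5.4,fy=5.4,interpolation=cv2.INTER_CUBIC))
print(onz(w,(317,222),.052))
where()
a=readout.state()["eef_pos"]; print(proj(w,a-[0,0,.063]),a)
s=snap("side"); p=snap("scene")
crop(s,proj(s,a-[0,0,.06]),24,"c6",12);crop(p,proj(p,a-[0,0,.06]),24,"c7",12)
print([r for r in viewer.landmark_of("tuner_tip",w)])
E
```

```text
[ 0.5193 -0.2301  0.052 ]
t 8.72 pos [ 0.5195 -0.2331  0.1896] x [ 0.0213  0.0202 -0.9996] yaw 36.45 F [-0.1  -0.01 -0.23] T [-0.071  0.03   0.037] op 0.0216 q7 1.21
[317.0949 249.7726] [ 0.5195 -0.2331  0.1896]
[{'uv': [424.7, 192.4], 'confidence': 0.9}, {'uv': [187.4, 188.3], 'confidence': 0.8}, {'uv': [251.0, 125.1], 'confidence': 0.67}, {'uv': [314.8, 246.0], 'confidence': 0.65}]
```

View pics/c5.png

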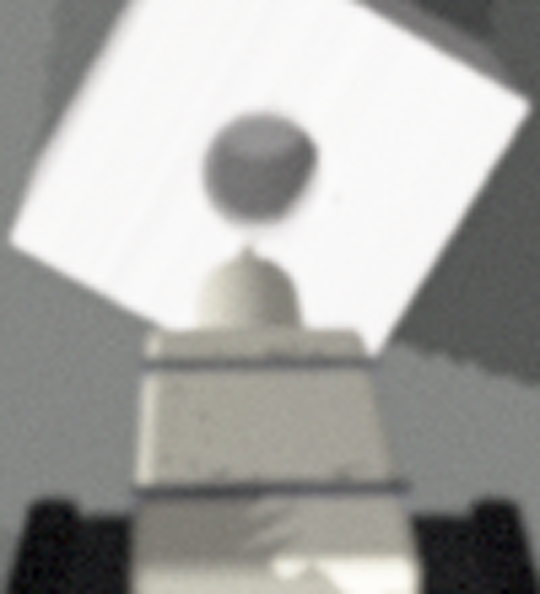

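View pics/c6.png

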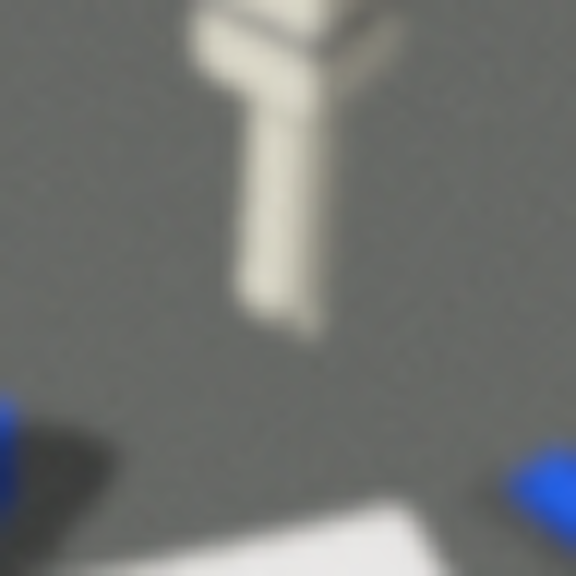

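View pics/c7.png

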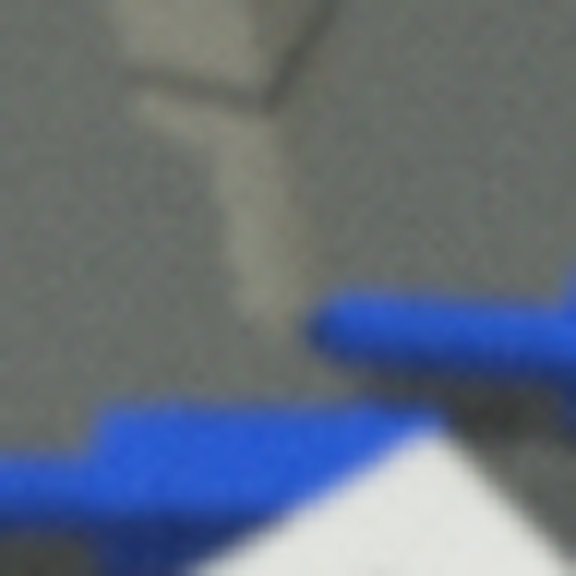

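```bash
python3 - <<'E'
from h import *
from scipy.optimize import least_squares
np.set_printoptions(precision=4,suppress=True)
p=snap("scene")
g=lambda c: np.array(c)/6+[320,163]
# unit frame pts guess: needle/meter +x faces lower right; 
obs=[((-.085,-.1,.045),(37,303)),((-.085,.1,.045),(400,70)),((.085,.1,.045),(728,290)),((.085,-.1,.045),(370,567)),((-.052,-.045,.061),(202,249))]
def f(v,full=False):
    c,s=np.cos(v[2]),np.sin(v[2]); r=[]
    for X,o in obs:
        W=[v[0]+c*X[0]-s*X[1],v[1]+s*X[0]+c*X[1],X[2]]; r+=list(proj(p,W)-g(o))
    return np.array(r)
q=least_squares(f,[.56,.15,0.3]).x; print(q,np.degrees(q[2]),f(q).reshape(-1,2))
c,s=np.cos(q[2]),np.sin(q[2]); u=lambda X: np.array([q[0]+c*X[0]-s*X[1],q[1]+s*X[0]+c*X[1],X[2]])
print("boss",u((-.052,-.045,.061)), "from px",onz(p,g((202,249)),.061))
a=onz(p,g((390,280)),.05);b=onz(p,g((553,333)),.05);print("needle ang",np.arctan2(b[1]-a[1],b[0]-a[0])-q[2], "pivot",a,u((-.006,0,.05)),np.linalg.norm(b-a))
print([ (n,proj(p,u(X))*6-np.array([320,163])*6) for n,X in [("piv",(-.006,0,.05)),("mid",(.062,0,.05))]])
E
```

```text
[0.57   0.1549 0.1048] 6.002756398494125 [[-1.8565 -0.1319]
 [-0.2717 -1.0646]
 [ 2.052   0.1098]
 [ 0.3218  0.6349]
 [-0.215  -0.2894]]
boss [0.523  0.1047 0.061 ] from px [0.5239 0.1045 0.061 ]
needle ang 0.3941103266911655 pivot [0.5679 0.1577 0.05  ] [0.564  0.1543 0.05  ] 0.06213635061988027
[('piv', array([375.9167, 277.6704])), ('mid', array([517.6917, 378.757 ]))]
```

```bash
python3 -m jog '[{"grip":255,"dx":0,"dy":0.04,"dz":-0.045,"turn":0},{"grip":255,"dx":0,"dy":0.07,"dz":-0.08,"turn":0},{"grip":255,"dx":0,"dy":0.07,"dz":-0.08,"turn":0},{"grip":255,"dx":0,"dy":0.07,"dz":-0.08,"turn":0},{"grip":255,"dx":0,"dy":0.07,"dz":-0.08,"turn":0},{"grip":255,"dx":0,"dy":0.07,"dz":-0.08,"turn":0},{"grip":255,"dx":0,"dy":0.07,"dz":-0.08,"turn":0},{"grip":255,"dx":0,"dy":0.07,"dz":-0.08,"turn":0},{"grip":255,"dx":0,"dy":0.06,"dz":-0.07,"turn":0},{"grip":255,"dx":0,"dy":0.04,"dz":-0.045,"turn":0},{"grip":255,"dx":0,"dy":0,"dz":0,"turn":0},{"grip":255,"dx":0,"dy":0,"dz":0,"turn":0}]' 
python3 - <<'E'
from h import *
where(.547,.072,.19)
w=snap("wrist","w5")
E
```

```text
t: 9.92
eef_pos: [0.5444, 0.0628, 0.1926]
tcp_rot: [0.751, 1.433, -0.714]
force: [-0.5, -1.6, 0.1]
opening: 0.022
t 9.92 pos [0.5444 0.0628 0.1926] x [ 0.019   0.0159 -0.9997] yaw 36.09 F [-0.53 -1.58  0.07] T [-0.12   0.033 -0.015] op 0.022 q7 0.59
d units [ 0.0092  0.0249 -0.0196] turn None
```

View pics/w5.png

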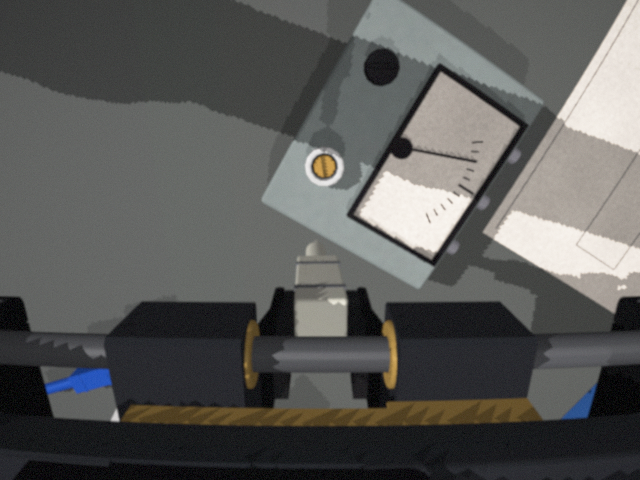

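The wrist view shows the boss and screw at (324,167), with the slot almost vertical in the image and so nearly parallel to the blade. The needle runs from (400,147) to (476,160). Next I'll enlarge and measure.

```bash
python3 - <<'E'
from h import *
np.set_printoptions(precision=4,suppress=True)
w=snap("wrist");where()
cv2.imwrite("pics/c8.png",cv2.resize(w["pixels"][142:192,300:350,::-1],None,fx=12,fy=12,interpolation=cv2.INTER_CUBIC))
cv2.imwrite("pics/c9.png",cv2.resize(w["pixels"][60:270,340:535,::-1],None,fx=2.8,fy=2.8,interpolation=cv2.INTER_CUBIC))
print([(r["uv"],r["confidence"],onz(w,r["uv"],.061)) for r in viewer.landmark_of("boss",w)])
print([(r["uv"],r["confidence"]) for r in viewer.landmark_of("screw",w)])
st=readout.state();a=st["eef_pos"];R=cv2.Rodrigues(st["tcp_rot"])[0]
zh=R[:,2]*[1,1,0]; print([proj(w,a-[0,0,.063]+k*zh) for k in (0,.00625,-.00625)])
E
```

```text
t 10.02 pos [0.5444 0.0617 0.1926] x [ 0.0191  0.0161 -0.9997] yaw 35.96 F [-0.15  0.39  0.29] T [-0.083  0.03   0.008] op 0.0218 q7 0.59
[([324.0, 165.7], 0.97, array([0.5201, 0.1074, 0.061 ]))]
[([324.6, 163.4], 0.94)]
[array([315.4903, 252.8198]), array([315.4801, 261.6296]), array([315.501 , 243.8938])]
```

View pics/c8.png

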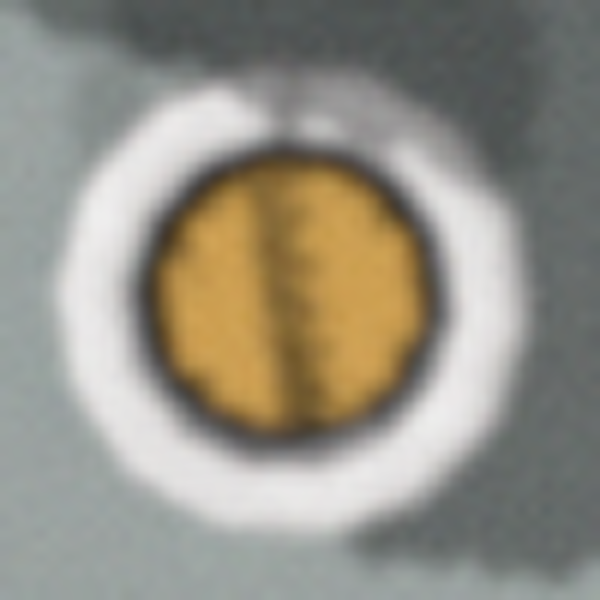

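View pics/c9.png

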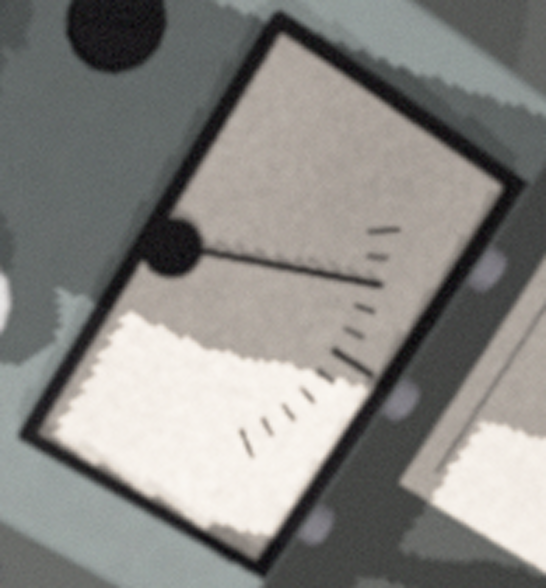

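```bash
python3 - <<'E'
from h import *
np.set_printoptions(precision=4,suppress=True)
w=snap("wrist");where()
g=lambda c: np.array(c)/12+[300,142]
a,b=onz(w,g((268,175)),.058),onz(w,g((305,425)),.058)
print("slot yaw",np.degrees(np.arctan2(*(a-b)[[1,0]])),"screw",onz(w,g((293,295)),.058),"boss ctr",onz(w,g((293,298)),.061))
h=lambda c: np.array(c)/2.8+[340,60]
z=.0515
pv,tp=onz(w,h((172,246)),z),onz(w,h((382,285)),z)
m0,m1=onz(w,h((333,350)),z),onz(w,h((371,375)),z)
an=lambda u,v: np.degrees(np.arctan2(v[1]-u[1],v[0]-u[0]))
print("needle",an(pv,tp),"len",np.linalg.norm(tp-pv),"mid",an(pv,(m0+m1)/2),an(m0,m1))
c=[onz(w,h(x),.054) for x in [(280,12),(525,183),(262,572),(22,433)]]
print("bezel yaw",an(c[0],c[1]),an(c[3],c[2]), an(c[3],c[0])-90)
E
```

```text
t 10.17 pos [0.5445 0.0604 0.1929] x [ 0.0196  0.0158 -0.9997] yaw 35.81 F [-0.04 -0.76 -0.26] T [-0.076  0.037  0.003] op 0.0217 q7 0.59
slot yaw 134.46472657798478 screw [0.5215 0.1043 0.058 ] boss ctr [0.5213 0.1043 0.061 ]
needle 26.45782313736999 len 0.0661276417856322 mid 5.133976460444589 5.045352441119847
bezel yaw 5.684188046766466 5.598365928044071 5.424001603876036
```

```bash
python3 - <<'E'
from h import *
w=snap("wrist");where()
cv2.imwrite("pics/c10.png",cv2.resize(w["pixels"][225:285,285:345,::-1],None,fx=10,fy=10,interpolation=cv2.INTER_CUBIC))
st=readout.state();a=st["eef_pos"];R=cv2.Rodrigues(st["tcp_rot"])[0]
zh=R[:,2]*[1,1,0]; print([proj(w,a-[0,0,.063]+k*zh) for k in (0,.00625,-.00625)])
E
```

```text
t 10.22 pos [0.5446 0.0605 0.1929] x [ 0.0197  0.016  -0.9997] yaw 35.82 F [-0.4   0.14 -0.12] T [-0.015  0.05  -0.007] op 0.0218 q7 0.59
[array([317.64986094, 249.52095784]), array([317.66437488, 258.3603388 ]), array([317.63539302, 240.56534471])]
```

View pics/c10.png

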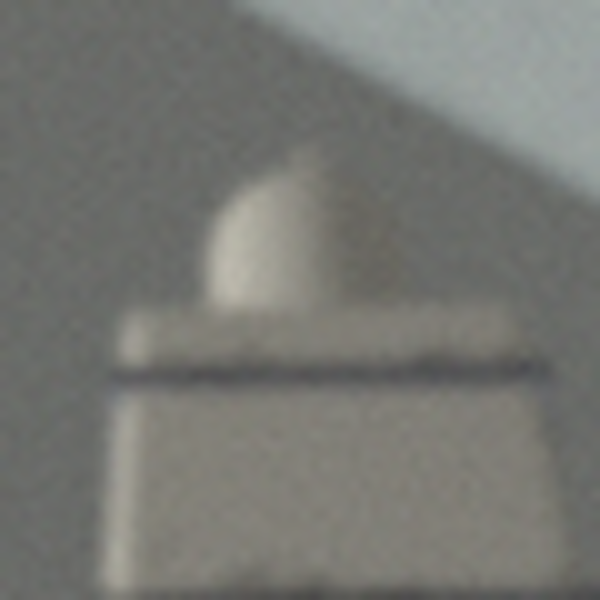

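```bash
cat >> h.py <<'E'
import json
def tipcal():
    st=readout.state();R=cv2.Rodrigues(st["tcp_rot"])[0]
    json.dump((R.T@(np.array([0,0,-.063])-.0012*R[:,1])).tolist(),open("tip.json","w"))
    json.dump((R.T@np.array([0,0,-1.])).tolist(),open("ax.json","w"))
def tipgo(tx,ty,tz,blade):
    """blade = wanted blade yaw deg"""
    st=readout.state();R=cv2.Rodrigues(st["tcp_rot"])[0];pt=np.array(json.load(open("tip.json")))
    tip=st["eef_pos"]+R@pt; y=np.degrees(np.arctan2(R[1,1],R[0,1]))+90
    print("t",round(st["t"],2),"tip",np.round(tip,4),"axis",np.round(R@json.load(open("ax.json")),3),"blade",round(y,2),"F",np.round(st["force"],2),"T",np.round(st["ft_torque"],3),"d units",np.round(R.T@(np.array([tx,ty,tz])-tip)/.3,4),"turn",round((y-blade)/60,3))
E
python3 -c "
from h import *
tipcal();tipgo(.5215,.1043,.082,134.5)"
python3 -m jog '[{"grip":255,"dx":0,"dy":0,"dz":0,"turn":-0.07},{"grip":255,"dx":0,"dy":0,"dz":0,"turn":-0.07},{"grip":255,"dx":0,"dy":0,"dz":0,"turn":0},{"grip":255,"dx":0,"dy":0,"dz":0,"turn":0}]'
python3 -c "
from h import *
tipgo(.5215,.1043,.082,134.5)"
```

```text
t 10.22 tip [0.5436 0.0598 0.1299] axis [-0. -0. -1.] blade 125.82 F [-0.4   0.14 -0.12] T [-0.015  0.05  -0.007] d units [ 0.1606  0.023  -0.1632] turn -0.145
t: 10.55
eef_pos: [0.5447, 0.0562, 0.1933]
tcp_rot: [0.643, 1.465, -0.608]
force: [-0.2, 0.4, -0.9]
opening: 0.0218
t 10.55 tip [0.544  0.0551 0.1302] axis [ 0.003 -0.003 -1.   ] blade 134.07 F [-0.21  0.35 -0.89] T [-0.03   0.037 -0.022] d units [ 0.1617  0.0559 -0.1705] turn -0.007
```

```bash
python3 -m jog '[{"grip":255,"dx":0.01,"dy":0.012,"dz":-0.04,"turn":0},{"grip":255,"dx":0.03,"dy":0.017,"dz":-0.05,"turn":0},{"grip":255,"dx":0.03,"dy":0.017,"dz":-0.05,"turn":0},{"grip":255,"dx":0.03,"dy":0.01,"dz":-0.03,"turn":-0.005},{"grip":255,"dx":0.01,"dy":0,"dz":0,"turn":0},{"grip":255,"dx":0,"dy":0,"dz":0,"turn":0},{"grip":255,"dx":0,"dy":0,"dz":0,"turn":0}]'
python3 -c "
from h import *
tipgo(.5215,.1043,.075,134.5)"
```

```text
t: 11.13
eef_pos: [0.5232, 0.1016, 0.16]
tcp_rot: [0.652, 1.459, -0.617]
force: [0.4, 0.1, 0.3]
opening: 0.0216
t 11.13 tip [0.5227 0.1005 0.0969] axis [ 0.006 -0.005 -1.   ] blade 133.38 F [0.44 0.09 0.3 ] T [-0.042  0.082  0.001] d units [ 0.0732  0.0038 -0.0126] turn -0.019
```

```bash
python3 -m jog '[{"grip":255,"dx":0.02,"dy":0.004,"dz":-0.01,"turn":-0.01},{"grip":255,"dx":0.02,"dy":0.002,"dz":-0.005,"turn":-0.01},{"grip":255,"dx":0.01,"dy":0,"dz":0,"turn":0},{"grip":255,"dx":0,"dy":0,"dz":0,"turn":0},{"grip":255,"dx":0,"dy":0,"dz":0,"turn":0}]'
python3 - <<'E'
from h import *
tipgo(.5215,.1043,.075,134.5)
p=snap("scene");s=snap("side");w=snap("wrist","w6")
tipgo(.5215,.1043,.075,134.5)
for q,n in ((p,"d1"),(s,"d2")): crop(q,proj(q,(.5215,.1043,.068)),28,n,14); print(proj(q,(.5215,.1043,.058)))
a=cv2.resize(cv2.imread("pics/d1.png"),(400,400));b=cv2.resize(cv2.imread("pics/d2.png"),(400,400));cv2.imwrite("pics/d3.png",np.hstack([a,b]))
E
```

```text
t: 11.55
eef_pos: [0.5236, 0.1038, 0.1444]
tcp_rot: [0.638, 1.46, -0.603]
force: [0.1, 0.8, -0.3]
opening: 0.0223
t 11.55 tip [0.5233 0.1026 0.0814] axis [ 0.009 -0.006 -1.   ] blade 134.4 F [ 0.14  0.79 -0.34] T [0.002 0.1   0.069] d units [ 0.0211 -0.001  -0.0084] turn -0.002
t 11.7 tip [0.5235 0.1028 0.0817] axis [ 0.01  -0.006 -1.   ] blade 134.42 F [-0.05  0.21  0.3 ] T [-0.086  0.045 -0.014] d units [ 0.0222 -0.0019 -0.0083] turn -0.001
[352.79062704 204.91285433]
[298.66187072 214.10518475]
```

View pics/d3.png

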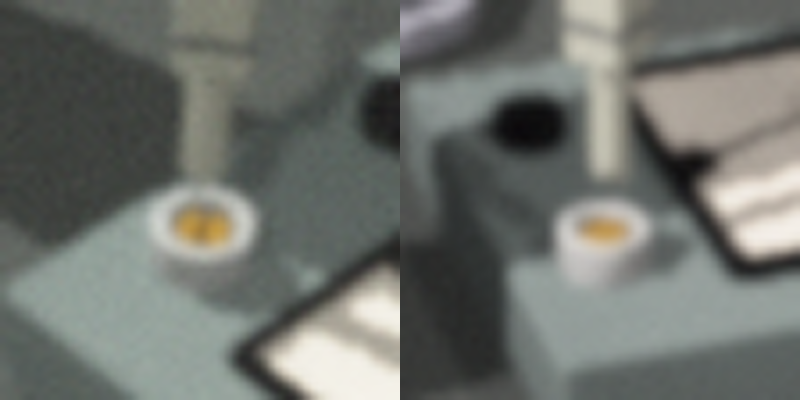

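View pics/w6.png

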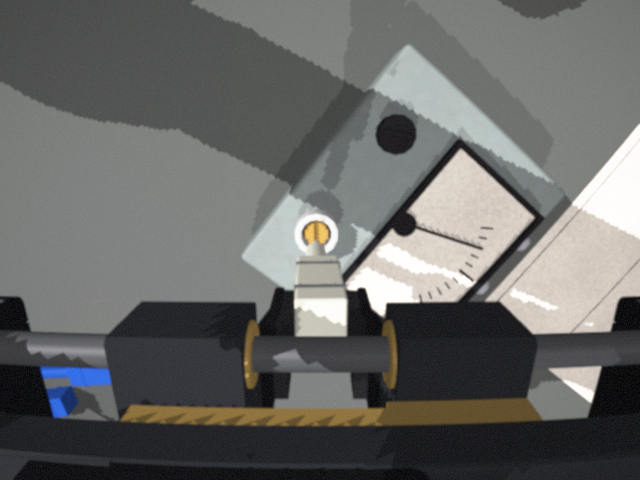

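```bash
python3 - <<'E'
from h import *
np.set_printoptions(precision=4,suppress=True)
w=snap("wrist")
cv2.imwrite("pics/c11.png",cv2.resize(w["pixels"][208:263,290:345,::-1],None,fx=11,fy=11,interpolation=cv2.INTER_CUBIC))
tipgo(.5215,.1043,.075,134.5)
print(proj(w,(.5215,.1043,.058)),onz(w,(316.5,233),.058))
E
```

```text
t 11.75 tip [0.5235 0.1029 0.0818] axis [ 0.01  -0.005 -1.   ] blade 134.42 F [-0.39  0.28  0.14] T [-0.037  0.054  0.014] d units [ 0.0225 -0.0023 -0.0082] turn -0.001
[314.4727 236.7187] [0.5206 0.1073 0.058 ]
```

View pics/c11.png

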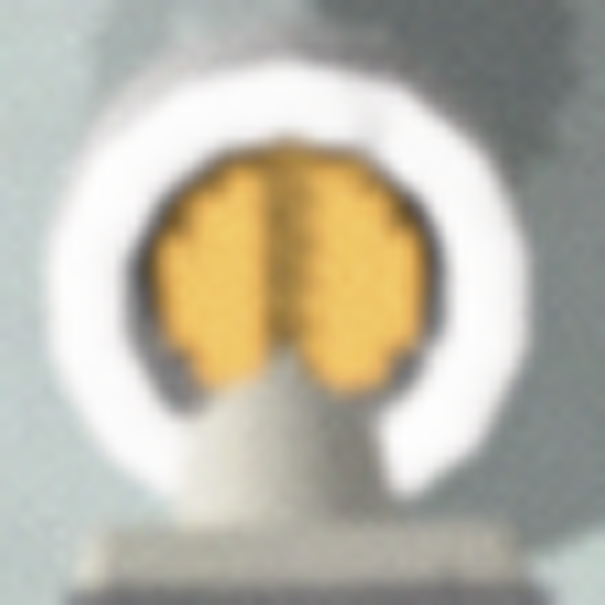

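```bash
python3 - <<'E'
from h import *
np.set_printoptions(precision=4,suppress=True)
st=readout.state();w=snap("wrist")
R=cv2.Rodrigues(st["tcp_rot"])[0]; yh=R[:,1]*[1,1,0];zh=R[:,2]*[1,1,0]
nub=onz(w,(315.9,239.8),.0818); 
g=lambda c: np.array(c)/11+[290,208]
s1,s2=onz(w,g((287,165)),.058),onz(w,g((287,330)),.058)
sc=onz(w,g((286,293)),.058); bc=onz(w,g((289,300)),.061)
print("nub",nub,"ctr tip",nub+.00625*zh,"slot yaw",np.degrees(np.arctan2(*(s1-s2)[[1,0]])),"screw",sc,"boss",bc)
t=nub+.00625*zh
for n,x in (("slot1",s1),("slot2",s2),("screw",sc),("boss",bc)): print(n,"y,z mm",(x-t)@yh*1e3,(x-t)@zh*1e3)
tipgo(*sc[:2],.075,134.5)
E
```

```text
nub [0.5189 0.108  0.0818] ctr tip [0.5233 0.1035 0.0818] slot yaw 134.27368771856743 screw [0.5213 0.1063 0.058 ] boss [0.5211 0.1066 0.061 ]
slot1 y,z mm 0.5896935484909258 -12.082947587530882
slot2 y,z mm 0.5602986741530787 -0.8504966438459984
screw y,z mm 0.5009006713869764 -3.391008101511348
boss y,z mm 0.6426380535294985 -3.725722329603631
t 11.8 tip [0.5235 0.103  0.0818] axis [ 0.01  -0.005 -1.   ] blade 134.43 F [-0.98 -0.23 -0.2 ] T [-0.026  0.03  -0.03 ] d units [ 0.0227  0.0017 -0.0133] turn -0.001
```

```bash
python3 -m jog '[{"grip":255,"dx":0,"dy":0.002,"dz":-0.012,"turn":0},{"grip":255,"dx":0.015,"dy":0,"dz":0,"turn":0},{"grip":255,"dx":0.02,"dy":0,"dz":0,"turn":0},{"grip":255,"dx":0.01,"dy":0,"dz":0,"turn":0},{"grip":255,"dx":0,"dy":0,"dz":0,"turn":0},{"grip":255,"dx":0,"dy":0,"dz":0,"turn":0}]'
python3 - <<'E'
from h import *
w=snap("wrist")
cv2.imwrite("pics/c12.png",cv2.resize(w["pixels"][208:273,285:350,::-1],None,fx=9,fy=9,interpolation=cv2.INTER_CUBIC))
tipgo(.5213,.1059,.054,134.5)
E
```

```text
t: 12.3
eef_pos: [0.5218, 0.1081, 0.1301]
tcp_rot: [0.638, 1.46, -0.601]
force: [0.4, -0.4, -0.5]
opening: 0.0218
t 12.35 tip [0.5215 0.1069 0.0671] axis [ 0.01  -0.005 -1.   ] blade 134.46 F [ 0.05  0.08 -0.12] T [-0.037  0.042 -0.025] d units [ 0.0435 -0.0041  0.0015] turn -0.001
```

View pics/c12.png

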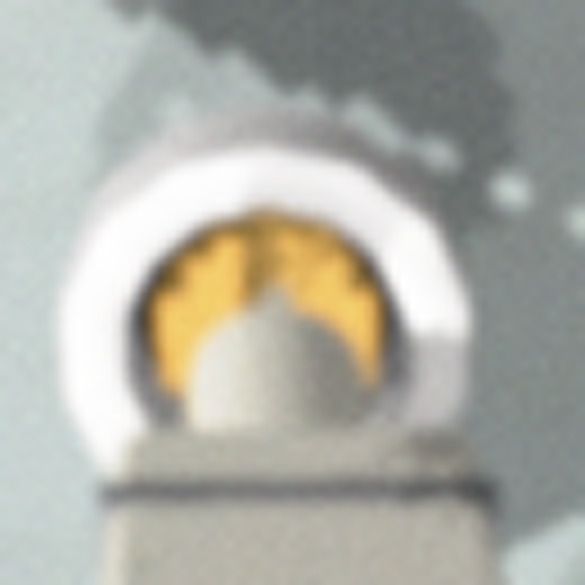

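```bash
python3 -m jog '[{"grip":255,"dx":0.005,"dy":-0.004,"dz":0,"turn":0},{"grip":255,"dx":0.005,"dy":0,"dz":0,"turn":0},{"grip":255,"dx":0,"dy":0,"dz":0,"turn":0},{"grip":255,"dx":0,"dy":0,"dz":0,"turn":0}]'
python3 - <<'E'
from h import *
w=snap("wrist")
cv2.imwrite("pics/c13.png",cv2.resize(w["pixels"][208:273,285:350,::-1],None,fx=9,fy=9,interpolation=cv2.INTER_CUBIC))
tipgo(.5213,.1059,.054,134.5)
E
```

```text
t: 12.68
eef_pos: [0.5212, 0.107, 0.1269]
tcp_rot: [0.638, 1.46, -0.601]
force: [-0.5, 0.6, -1.6]
opening: 0.0213
t 12.73 tip [0.521  0.1059 0.0639] axis [ 0.01  -0.005 -1.   ] blade 134.44 F [ 0.49  0.6  -1.27] T [-0.01   0.036 -0.038] d units [ 0.0331 -0.0001  0.0003] turn -0.001
```

View pics/c13.png

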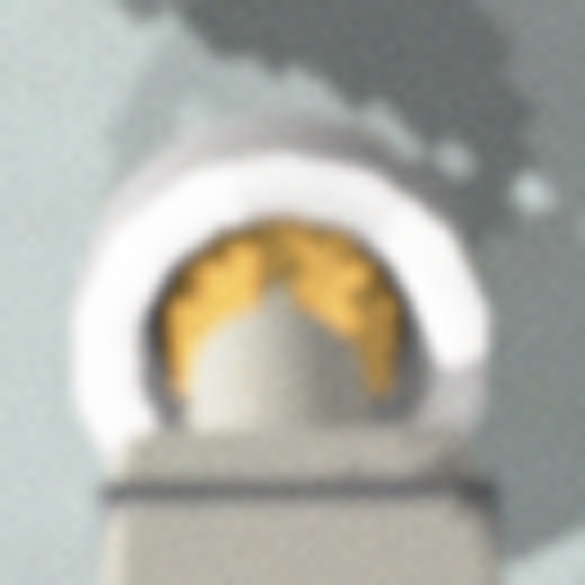

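```bash
python3 -m jog '[{"grip":255,"dx":0.01,"dy":0,"dz":0,"turn":0},{"grip":255,"dx":0.01,"dy":0,"dz":0,"turn":0},{"grip":255,"dx":0.006,"dy":0,"dz":0,"turn":0},{"grip":255,"dx":0,"dy":0,"dz":0,"turn":0},{"grip":255,"dx":0,"dy":0,"dz":0,"turn":0}]'
python3 - <<'E'
from h import *
w=snap("wrist")
cv2.imwrite("pics/c14.png",cv2.resize(w["pixels"][208:273,285:350,::-1],None,fx=9,fy=9,interpolation=cv2.INTER_CUBIC))
tipgo(.5213,.1059,.054,134.5)
p=snap("scene");s=snap("side")
tipgo(.5213,.1059,.054,134.5)
for q,n in ((p,"d1"),(s,"d2")): crop(q,proj(q,(.5215,.1043,.068)),28,n,14); print(proj(q,(.5215,.1043,.058)))
a=cv2.resize(cv2.imread("pics/d1.png"),(400,400));b=cv2.resize(cv2.imread("pics/d2.png"),(400,400));cv2.imwrite("pics/d4.png",np.hstack([a,b]))
E
```

```text
t: 13.15
eef_pos: [0.5215, 0.1072, 0.1184]
tcp_rot: [0.639, 1.459, -0.601]
force: [-1.1, -0.4, 0.9]
opening: 0.0218
t 13.2 tip [0.5213 0.1061 0.0554] axis [ 0.011 -0.005 -1.   ] blade 134.45 F [-0.36 -0.63  0.69] T [-0.099  0.072  0.006] d units [ 0.0046 -0.0005  0.0003] turn -0.001
t 13.3 tip [0.5215 0.1061 0.0556] axis [ 0.011 -0.005 -1.   ] blade 134.45 F [-0.08 -0.57 -1.08] T [-0.006  0.003  0.034] d units [ 0.0053 -0.001  -0.0001] turn -0.001
[352.79062704 204.91285433]
[298.66187072 214.10518475]
```

View pics/c14.png

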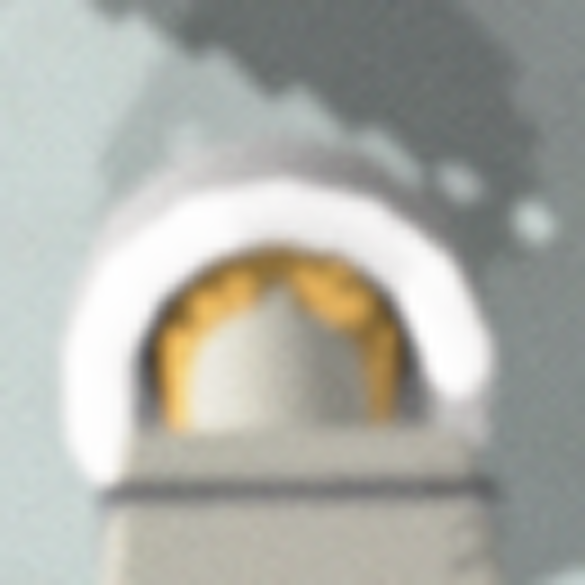

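View pics/d4.png

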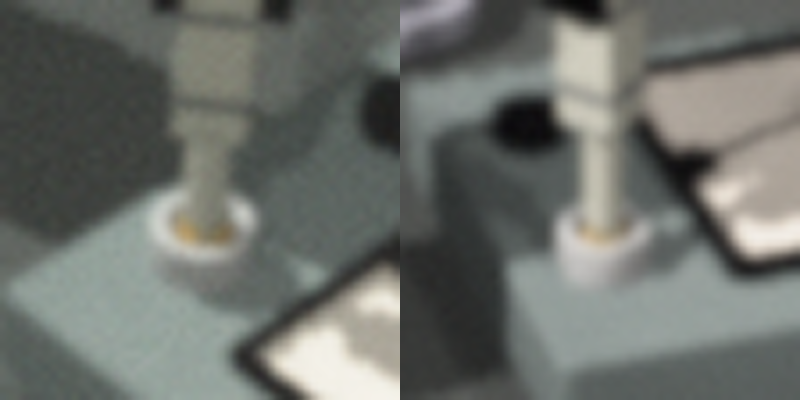

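```bash
python3 -m jog '[{"grip":255,"dx":0.004,"dy":0,"dz":0,"turn":0},{"grip":255,"dx":0,"dy":-0.002,"dz":0.002,"turn":0.04},{"grip":255,"dx":0,"dy":-0.002,"dz":0.002,"turn":0.04},{"grip":255,"dx":0,"dy":0,"dz":0,"turn":0}]'
python3 - <<'E'
from h import *
tipgo(.5213,.1059,.054,134.5)
w=snap("wrist","w7")
cv2.imwrite("pics/c15.png",cv2.resize(w["pixels"][120:290,300:500,::-1],None,fx=3.5,fy=3.5,interpolation=cv2.INTER_CUBIC))
tipgo(.5213,.1059,.054,134.5)
E
```

```text
t: 13.63
eef_pos: [0.5221, 0.1059, 0.1176]
tcp_rot: [0.708, 1.438, -0.666]
force: [0.5, 0.7, -1.1]
opening: 0.0217
t 13.63 tip [0.5219 0.105  0.0546] axis [ 0.011 -0.002 -1.   ] blade 129.46 F [ 0.51  0.67 -1.12] T [-0.004  0.023 -0.069] d units [ 0.0019  0.0005 -0.0036] turn -0.084
t 13.68 tip [0.5218 0.105  0.0546] axis [ 0.011 -0.003 -1.   ] blade 129.54 F [-0.07 -0.43 -0.27] T [-0.031  0.075  0.049] d units [ 0.0019  0.0007 -0.0034] turn -0.083
```

View pics/c15.png

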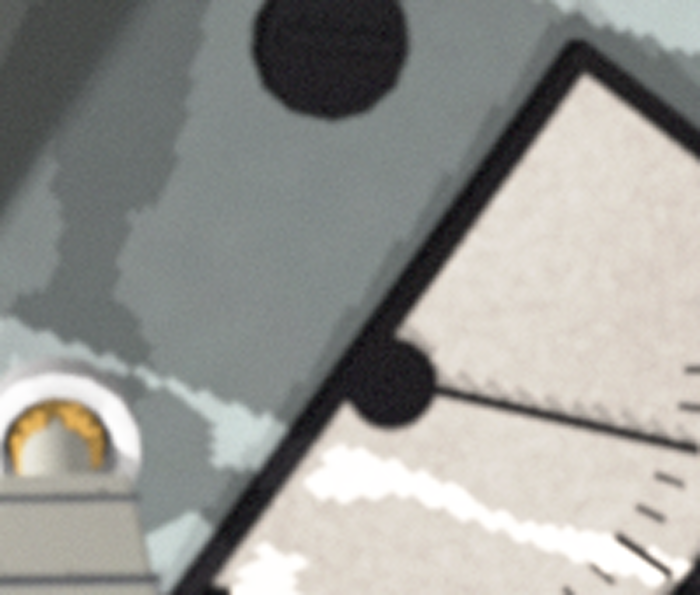

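```bash
python3 -m jog '[{"grip":255,"dx":0.001,"dy":-0.001,"dz":-0.002,"turn":0.05},{"grip":255,"dx":0,"dy":-0.001,"dz":0.0015,"turn":0.05},{"grip":255,"dx":0,"dy":-0.002,"dz":0.0015,"turn":0.05},{"grip":255,"dx":0,"dy":-0.001,"dz":0,"turn":0.04},{"grip":255,"dx":0,"dy":0,"dz":0,"turn":0}]'
python3 - <<'E'
from h import *
tipgo(.5213,.1059,.054,134.5)
w=snap("wrist","w7")
cv2.imwrite("pics/c16.png",cv2.resize(w["pixels"][120:290,300:500,::-1],None,fx=3.5,fy=3.5,interpolation=cv2.INTER_CUBIC))
tipgo(.5213,.1059,.054,134.5)
E
```

```text
t: 14.1
eef_pos: [0.5223, 0.1058, 0.1176]
tcp_rot: [0.865, 1.381, -0.815]
force: [0.2, 0.7, -0.1]
opening: 0.0217
t 14.1 tip [0.5219 0.1055 0.0545] axis [ 0.011  0.003 -1.   ] blade 118.0 F [ 0.18  0.73 -0.11] T [0.027 0.04  0.031] d units [ 0.0017 -0.0013 -0.0023] turn -0.275
t 14.15 tip [0.5219 0.1055 0.0545] axis [ 0.011  0.003 -1.   ] blade 118.08 F [ 0.98  0.66 -0.66] T [-0.096 -0.074  0.007] d units [ 0.0017 -0.001  -0.0022] turn -0.274
```

View pics/c16.png

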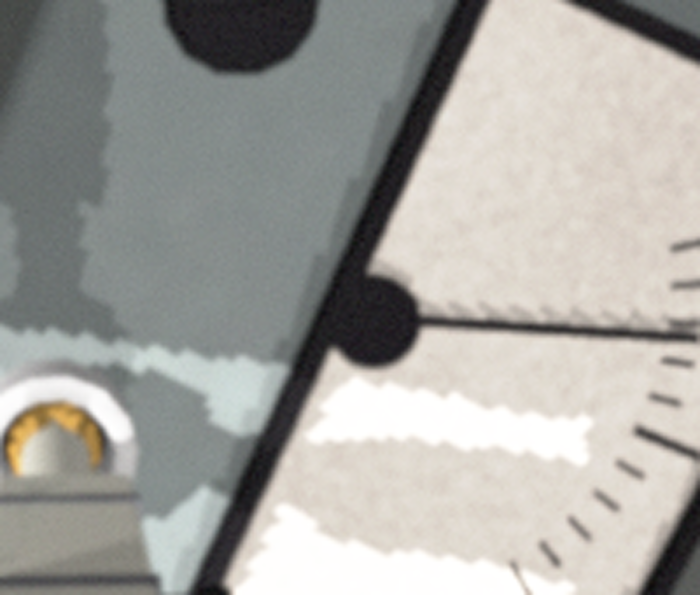

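```bash
python3 -m jog '[{"grip":255,"dx":0,"dy":-0.002,"dz":-0.002,"turn":0.05},{"grip":255,"dx":0,"dy":-0.001,"dz":0.001,"turn":0.05},{"grip":255,"dx":0,"dy":-0.002,"dz":0.001,"turn":0.05},{"grip":255,"dx":0,"dy":-0.002,"dz":0.001,"turn":0.05},{"grip":255,"dx":0,"dy":-0.002,"dz":0.001,"turn":0.05},{"grip":255,"dx":0,"dy":-0.001,"dz":0,"turn":0.05},{"grip":255,"dx":0,"dy":0,"dz":0,"turn":0}]'
python3 - <<'E'
from h import *
tipgo(.5213,.1059,.054,134.5)
w=snap("wrist","w8")
cv2.imwrite("pics/c17.png",cv2.resize(w["pixels"][100:270,320:520,::-1],None,fx=3.5,fy=3.5,interpolation=cv2.INTER_CUBIC))
tipgo(.5213,.1059,.054,134.5)
E
```

```text
t: 14.73
eef_pos: [0.522, 0.1046, 0.1176]
tcp_rot: [1.107, 1.267, -1.045]
force: [0.1, 0.0, -1.9]
opening: 0.0217
t 14.73 tip [0.5217 0.1051 0.0546] axis [ 0.014  0.01  -1.   ] blade 100.03 F [ 0.1   0.01 -1.87] T [-0.146 -0.064  0.006] d units [ 0.0019 -0.0009 -0.0029] turn -0.575
t 14.78 tip [0.5216 0.1051 0.0546] axis [ 0.013  0.01  -1.   ] blade 100.12 F [ 1.24  0.27 -1.25] T [-0.035 -0.033  0.068] d units [ 0.002  -0.0007 -0.0028] turn -0.573
```

View pics/c17.png

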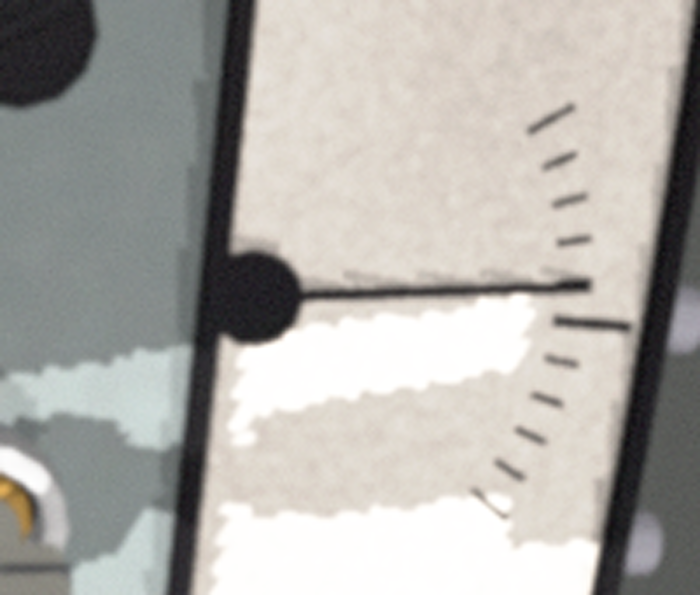

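```bash
python3 -m jog '[{"grip":255,"dx":0,"dy":-0.002,"dz":-0.002,"turn":0.05},{"grip":255,"dx":0,"dy":-0.001,"dz":0,"turn":0.05},{"grip":255,"dx":0,"dy":-0.001,"dz":0,"turn":0.05},{"grip":255,"dx":0,"dy":0,"dz":0,"turn":0}]'
python3 - <<'E'
from h import *
tipgo(.5213,.1059,.054,134.5)
w=snap("wrist","w9")
cv2.imwrite("pics/c18.png",cv2.resize(w["pixels"][80:250,320:520,::-1],None,fx=3.5,fy=3.5,interpolation=cv2.INTER_CUBIC))
tipgo(.5213,.1059,.054,134.5)
E
```

```text
t: 15.12
eef_pos: [0.5217, 0.1043, 0.1176]
tcp_rot: [1.222, 1.201, -1.155]
force: [1.6, 0.0, -2.5]
opening: 0.0221
t 15.12 tip [0.5215 0.1051 0.0546] axis [ 0.015  0.013 -1.   ] blade 91.3 F [ 1.64  0.01 -2.5 ] T [-0.089 -0.072  0.035] d units [ 0.002  -0.0006 -0.0027] turn -0.72
t 15.17 tip [0.5214 0.1051 0.0546] axis [ 0.015  0.013 -1.   ] blade 91.38 F [ 1.34  0.35 -1.43] T [-0.12  -0.122  0.012] d units [ 0.0021 -0.0005 -0.0026] turn -0.719
```

View pics/c18.png

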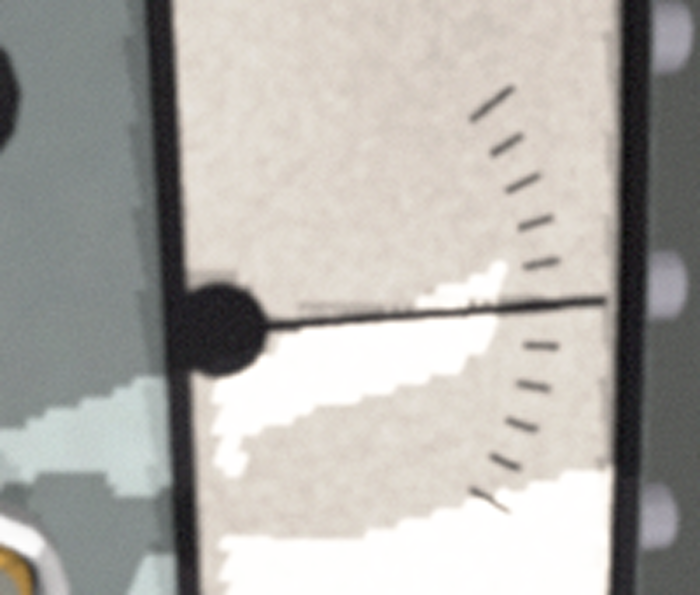

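The needle now covers the long middle mark: at x=541 it sits at y≈304.5, and the neighbouring marks are at 264 and 346. Lifting straight out.

```bash
python3 -m jog '[{"grip":255,"dx":-0.01,"dy":0,"dz":0,"turn":-0.01},{"grip":255,"dx":-0.02,"dy":0,"dz":0,"turn":0},{"grip":255,"dx":-0.03,"dy":0,"dz":0,"turn":0},{"grip":255,"dx":-0.06,"dy":0,"dz":0,"turn":0},{"grip":255,"dx":-0.06,"dy":0,"dz":0,"turn":0},{"grip":255,"dx":-0.03,"dy":0,"dz":0,"turn":0},{"grip":255,"dx":0,"dy":0,"dz":0,"turn":0}]'
python3 - <<'E'
from h import *
w=snap("wrist","w10")
cv2.imwrite("pics/c19.png",cv2.resize(w["pixels"][100:270,290:490,::-1],None,fx=3.5,fy=3.5,interpolation=cv2.INTER_CUBIC))
tipgo(.519,-.230,.12,91)
E
```

```text
t: 15.75
eef_pos: [0.518, 0.1029, 0.1861]
tcp_rot: [1.205, 1.212, -1.142]
force: [-0.0, 0.2, -0.3]
opening: 0.0217
t 15.8 tip [0.5173 0.1036 0.1223] axis [ 0.012  0.013 -1.   ] blade 92.5 F [ 1.05 -0.13 -0.69] T [-0.067  0.102 -0.028] d units [-0.0089 -0.0429  1.1111] turn 0.025
```

View pics/w10.png

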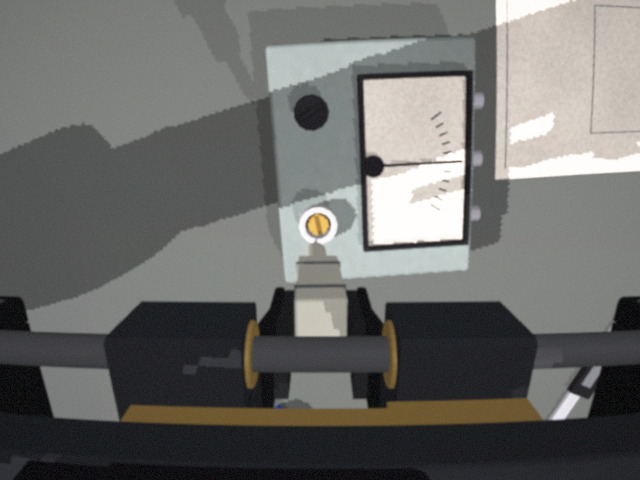

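View pics/c19.png

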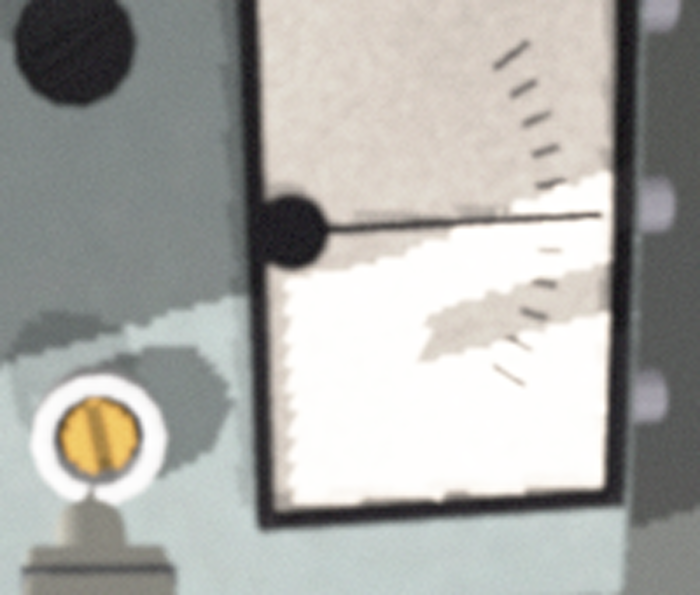

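```bash
python3 -m jog '[{"grip":255,"dx":0,"dy":0,"dz":0.06,"turn":0},{"grip":255,"dx":0,"dy":0,"dz":0.11,"turn":-0.05},{"grip":255,"dx":0,"dy":0.01,"dz":0.11,"turn":-0.05},{"grip":255,"dx":0,"dy":0.01,"dz":0.11,"turn":-0.05},{"grip":255,"dx":0,"dy":0,"dz":0.11,"turn":-0.05},{"grip":255,"dx":0,"dy":-0.01,"dz":0.11,"turn":-0.05},{"grip":255,"dx":0,"dy":-0.02,"dz":0.11,"turn":-0.06},{"grip":255,"dx":0,"dy":-0.03,"dz":0.1,"turn":-0.06},{"grip":255,"dx":0,"dy":-0.03,"dz":0.08,"turn":-0.06},{"grip":255,"dx":0,"dy":-0.02,"dz":0.05,"turn":-0.06},{"grip":255,"dx":0,"dy":0,"dz":0,"turn":0},{"grip":255,"dx":0,"dy":0,"dz":0,"turn":0}]'
python3 - <<'E'
from h import *
tipgo(.541,-.256,.12,126)
E
```

```text
t: 16.8
eef_pos: [0.5556, -0.1918, 0.1713]
tcp_rot: [0.78, 1.424, -0.741]
force: [0.9, -0.3, -0.6]
opening: 0.022
t 16.8 tip [ 0.5546 -0.1923  0.1083] axis [-0.001  0.002 -1.   ] blade 124.04 F [ 0.86 -0.28 -0.62] T [-0.024  0.05   0.022] d units [-0.0437 -0.1552  0.1504] turn -0.033
```

```bash
python3 -m jog '[{"grip":255,"dx":-0.02,"dy":-0.05,"dz":0.05,"turn":-0.015},{"grip":255,"dx":-0.02,"dy":-0.06,"dz":0.06,"turn":-0.015},{"grip":255,"dx":0,"dy":-0.04,"dz":0.03,"turn":0},{"grip":255,"dx":0,"dy":0,"dz":0,"turn":0},{"grip":255,"dx":0,"dy":0,"dz":0,"turn":0},{"grip":255,"dx":0,"dy":0,"dz":0,"turn":0},{"grip":255,"dx":0,"dy":0,"dz":0,"turn":0}]'
python3 - <<'E'
from h import *
tipgo(.541,-.256,.12,126)
w=snap("wrist","w11")
tipgo(.541,-.256,.12,126)
E
```

```text
t: 17.38
eef_pos: [0.5424, -0.2401, 0.1776]
tcp_rot: [0.753, 1.447, -0.706]
force: [-0.2, -0.2, -0.1]
opening: 0.0219
t 17.38 tip [ 0.5409 -0.2402  0.1146] axis [-0.008  0.011 -1.   ] blade 126.44 F [-0.16 -0.16 -0.12] T [-0.035  0.034  0.018] d units [-0.0194 -0.0307  0.0423] turn 0.007
t 17.43 tip [ 0.5411 -0.2397  0.1145] axis [-0.008  0.011 -1.   ] blade 126.48 F [-0.55 -0.1  -0.63] T [-0.072  0.053  0.026] d units [-0.0197 -0.032   0.0432] turn 0.008
```

View pics/w11.png

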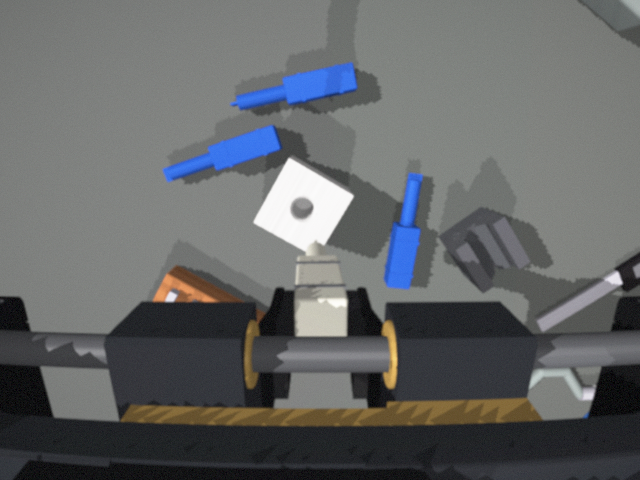

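```bash
python3 - <<'E'
from h import *
np.set_printoptions(precision=4,suppress=True)
w=snap("wrist")
cv2.imwrite("pics/c20.png",cv2.resize(w["pixels"][185:265,270:350,::-1],None,fx=7.5,fy=7.5,interpolation=cv2.INTER_CUBIC))
tipgo(.541,-.256,.12,126)
st=readout.state();R=cv2.Rodrigues(st["tcp_rot"])[0];pt=np.array(json.load(open("tip.json")));tip=st["eef_pos"]+R@pt
print("pred nub",proj(w,tip-.00625*R[:,2]))
print([(r["uv"],r["confidence"],onz(w,r["uv"],.052)) for r in viewer.landmark_of("stand_hole0",w)])
print(onz(w,(302,208),.052))
E
```

```text
t 17.48 tip [ 0.541  -0.2403  0.1146] axis [-0.008  0.011 -1.   ] blade 126.47 F [-0.28  0.21 -0.47] T [-0.075 -0.004 -0.054] d units [-0.0193 -0.0308  0.0419] turn 0.008
pred nub [315.1727 241.2652]
[([302.8, 209.7], 0.9, array([ 0.5238, -0.2325,  0.052 ]))]
[ 0.5225 -0.2318  0.052 ]
```

View pics/c20.png

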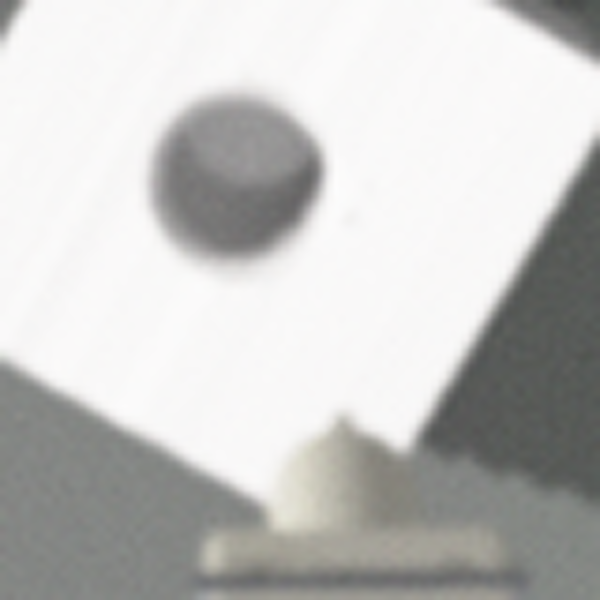

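```bash
python3 - <<'E'
from h import *
tipgo(.5226,-.2322,.075,126)
E
python3 -m jog '[{"grip":255,"dx":0.01,"dy":-0.016,"dz":-0.02,"turn":0},{"grip":255,"dx":0.03,"dy":-0.016,"dz":-0.025,"turn":0},{"grip":255,"dx":0.04,"dy":0,"dz":-0.01,"turn":0},{"grip":255,"dx":0.02,"dy":0,"dz":0,"turn":0},{"grip":255,"dx":0,"dy":0,"dz":0,"turn":0},{"grip":255,"dx":0,"dy":0,"dz":0,"turn":0}]'
python3 - <<'E'
from h import *
tipgo(.5226,-.2322,.065,126)
E
```

```text
t 17.53 tip [ 0.541  -0.2408  0.1148] axis [-0.008  0.01  -1.   ] blade 126.44 F [-1.17 -0.13  0.28] T [-0.045  0.05   0.019] d units [ 0.1326 -0.0356 -0.0576] turn 0.007
t: 18.03
eef_pos: [0.5236, -0.2294, 0.1465]
tcp_rot: [0.751, 1.447, -0.703]
force: [0.1, -0.3, -1.1]
opening: 0.0222
t 18.03 tip [ 0.5222 -0.2294  0.0834] axis [-0.008  0.011 -1.   ] blade 126.6 F [ 0.1  -0.27 -1.08] T [-0.061 -0.015  0.065] d units [ 0.0612 -0.0059  0.0091] turn 0.01
```

```bash
python3 -m jog '[{"grip":255,"dx":0.01,"dy":-0.005,"dz":0.009,"turn":0},{"grip":255,"dx":0.02,"dy":0,"dz":0,"turn":0},{"grip":255,"dx":0.015,"dy":0,"dz":0,"turn":0},{"grip":255,"dx":0,"dy":0,"dz":0,"turn":0},{"grip":255,"dx":0,"dy":0,"dz":0,"turn":0}]'
python3 - <<'E'
from h import *
np.set_printoptions(precision=4,suppress=True)
tipgo(.5226,-.2322,.065,126)
w=snap("wrist")
cv2.imwrite("pics/c21.png",cv2.resize(w["pixels"][195:275,280:360,::-1],None,fx=7.5,fy=7.5,interpolation=cv2.INTER_CUBIC))
p=snap("scene");s=snap("side")
for q,n in ((p,"d1"),(s,"d2")): crop(q,proj(q,(.5226,-.2322,.068)),28,n,14)
a=cv2.resize(cv2.imread("pics/d1.png"),(400,400));b=cv2.resize(cv2.imread("pics/d2.png"),(400,400));cv2.imwrite("pics/d5.png",np.hstack([a,b]))
tipgo(.5226,-.2322,.065,126)
E
```

```text
t: 18.45
eef_pos: [0.5255, -0.2335, 0.1328]
tcp_rot: [0.751, 1.444, -0.703]
force: [0.4, 0.5, -0.7]
opening: 0.0217
t 18.45 tip [ 0.5242 -0.2336  0.0698] axis [-0.005  0.01  -1.   ] blade 126.58 F [ 0.38  0.53 -0.68] T [0.001 0.06  0.009] d units [ 0.0159 -0.0019 -0.0067] turn 0.01
t 18.6 tip [ 0.5242 -0.2335  0.07  ] axis [-0.005  0.01  -1.   ] blade 126.59 F [-1.36 -0.37 -1.45] T [-0.01   0.064  0.016] d units [ 0.0167 -0.0022 -0.0065] turn 0.01
```

View pics/c21.png

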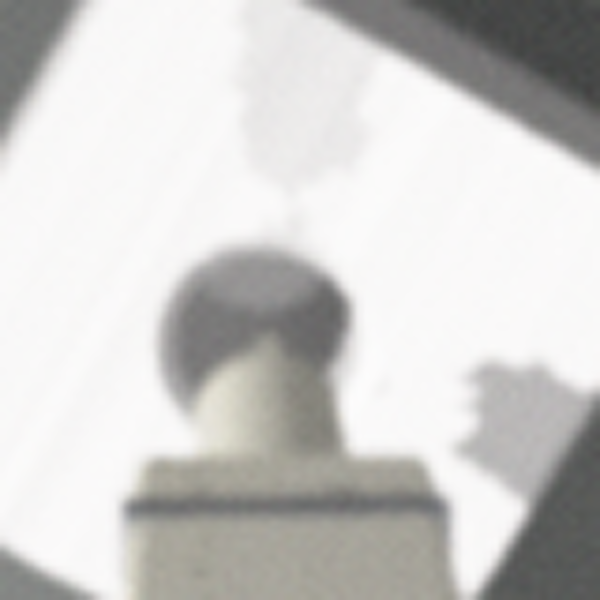

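View pics/d5.png

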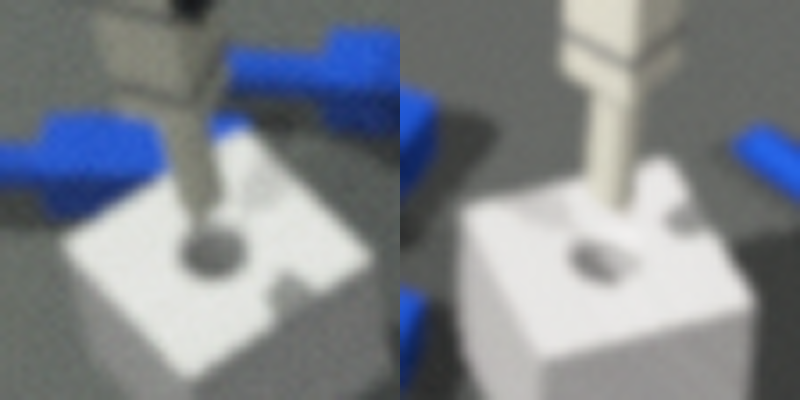

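```bash
python3 -m jog '[{"grip":255,"dx":0,"dy":-0.003,"dz":-0.006,"turn":0},{"grip":255,"dx":0.015,"dy":0,"dz":0,"turn":0},{"grip":255,"dx":0.02,"dy":0,"dz":0,"turn":0},{"grip":255,"dx":0.02,"dy":0,"dz":0,"turn":0},{"grip":255,"dx":0,"dy":0,"dz":0,"turn":0},{"grip":255,"dx":0,"dy":0,"dz":0,"turn":0}]'
python3 - <<'E'
from h import *
np.set_printoptions(precision=4,suppress=True)
w=snap("wrist")
tipgo(.5226,-.2325,.004,126)
cv2.imwrite("pics/c22.png",cv2.resize(w["pixels"][195:275,280:360,::-1],None,fx=7.5,fy=7.5,interpolation=cv2.INTER_CUBIC))
E
```

```text
t: 19.1
eef_pos: [0.524, -0.2318, 0.1152]
tcp_rot: [0.751, 1.444, -0.702]
force: [-0.4, 0.1, -0.8]
opening: 0.0217
t 19.15 tip [ 0.5227 -0.2318  0.0521] axis [-0.004  0.01  -1.   ] blade 126.61 F [ 0.12 -0.13 -0.9 ] T [-0.052 -0.046 -0.011] d units [ 0.1602 -0.0061  0.0038] turn 0.01
```

View pics/c22.png

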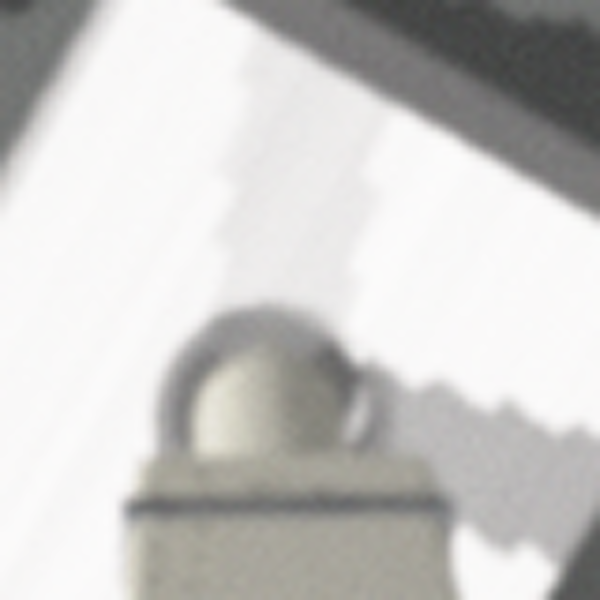

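```bash
python3 -m jog '[{"grip":255,"dx":0.02,"dy":-0.001,"dz":0,"turn":0},{"grip":255,"dx":0.02,"dy":-0.001,"dz":0.001,"turn":0},{"grip":255,"dx":0.02,"dy":-0.001,"dz":0,"turn":0},{"grip":255,"dx":0.02,"dy":-0.001,"dz":0,"turn":0},{"grip":255,"dx":0.02,"dy":0,"dz":0,"turn":0},{"grip":255,"dx":0,"dy":0,"dz":0,"turn":0},{"grip":255,"dx":0,"dy":0,"dz":0,"turn":0}]'
python3 - <<'E'
from h import *
w=snap("wrist")
tipgo(.5226,-.2325,.004,126)
cv2.imwrite("pics/c23.png",cv2.resize(w["pixels"][195:275,280:360,::-1],None,fx=6,fy=6,interpolation=cv2.INTER_CUBIC))
E
```

```text
t: 19.73
eef_pos: [0.5234, -0.2318, 0.0814]
tcp_rot: [0.751, 1.445, -0.703]
force: [-0.2, -1.1, -0.8]
opening: 0.022
t 19.78 tip [ 0.522  -0.2318  0.0183] axis [-0.005  0.01  -1.   ] blade 126.61 F [0.2  0.01 0.27] T [-0.046  0.038  0.028] d units [ 0.0476 -0.0009  0.0036] turn 0.01
```

View pics/c23.png

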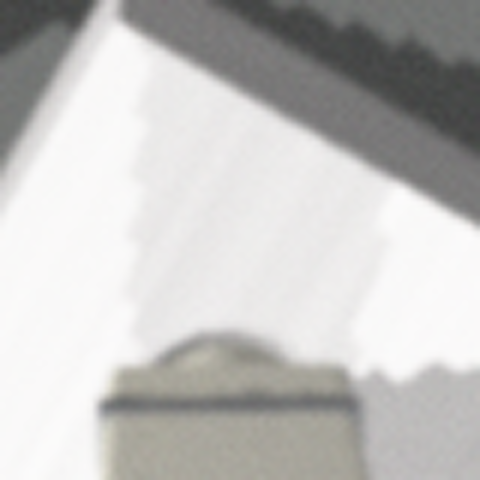

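Sliding in without force, with 14 mm to go. Continuing gently.

```bash
python3 -m jog '[{"grip":255,"dx":0.012,"dy":0,"dz":0.002,"turn":0},{"grip":255,"dx":0.012,"dy":0,"dz":0.001,"turn":0},{"grip":255,"dx":0.01,"dy":0,"dz":0,"turn":0},{"grip":255,"dx":0.008,"dy":0,"dz":0,"turn":0},{"grip":255,"dx":0,"dy":0,"dz":0,"turn":0}]'
python3 -c "
from h import *
tipgo(.5226,-.2325,.004,126)"
python3 -m jog '[{"grip":255,"dx":0,"dy":0,"dz":0,"turn":0}]'
python3 -c "
from h import *
tipgo(.5226,-.2325,.004,126)"
```

```text
t: 20.2
eef_pos: [0.5248, -0.2325, 0.0683]
tcp_rot: [0.751, 1.443, -0.702]
force: [0.3, -0.2, -0.3]
opening: 0.0218
t 20.2 tip [ 0.5236 -0.2326  0.0052] axis [-0.004  0.01  -1.   ] blade 126.62 F [ 0.35 -0.17 -0.28] T [-0.119  0.041  0.008] d units [ 0.004  -0.0027 -0.0022] turn 0.01
t: 20.28
eef_pos: [0.5248, -0.2325, 0.0681]
tcp_rot: [0.751, 1.443, -0.702]
force: [0.1, 0.6, -0.1]
opening: 0.0217
t 20.28 tip [ 0.5236 -0.2326  0.0051] axis [-0.004  0.009 -1.   ] blade 126.62 F [ 0.1   0.59 -0.12] T [-0.112  0.031 -0.039] d units [ 0.0035 -0.0024 -0.0022] turn 0.01
```

```bash
python3 -m jog '[{"grip":255,"dx":0.004,"dy":0,"dz":-0.001,"turn":0},{"grip":255,"dx":0.004,"dy":0,"dz":0,"turn":0},{"grip":255,"dx":0,"dy":0,"dz":0,"turn":0}]'
python3 - <<'E'
from h import *
tipgo(.5226,-.2325,.004,126)
s=snap("side");w=snap("wrist");tipgo(.5226,-.2325,.004,126)
crop(s,proj(s,(.5226,-.2322,.068)),28,"d6",14)
cv2.imwrite("pics/c24.png",cv2.resize(w["pixels"][195:275,280:360,::-1],None,fx=6,fy=6,interpolation=cv2.INTER_CUBIC))
E
```

```text
t: 20.53
eef_pos: [0.5254, -0.2329, 0.0677]
tcp_rot: [0.751, 1.441, -0.701]
force: [0.1, 1.1, 0.2]
opening: 0.022
t 20.53 tip [ 0.5243 -0.233   0.0047] axis [-0.002  0.009 -1.   ] blade 126.61 F [0.11 1.08 0.19] T [-0.088  0.077 -0.014] d units [ 0.0022 -0.0037 -0.0047] turn 0.01
t 20.63 tip [ 0.5243 -0.233   0.0044] axis [-0.002  0.009 -1.   ] blade 126.61 F [ 0.3  -0.69 -0.27] T [-0.064  0.048  0.004] d units [ 0.0011 -0.0037 -0.0048] turn 0.01
```

View pics/d6.png

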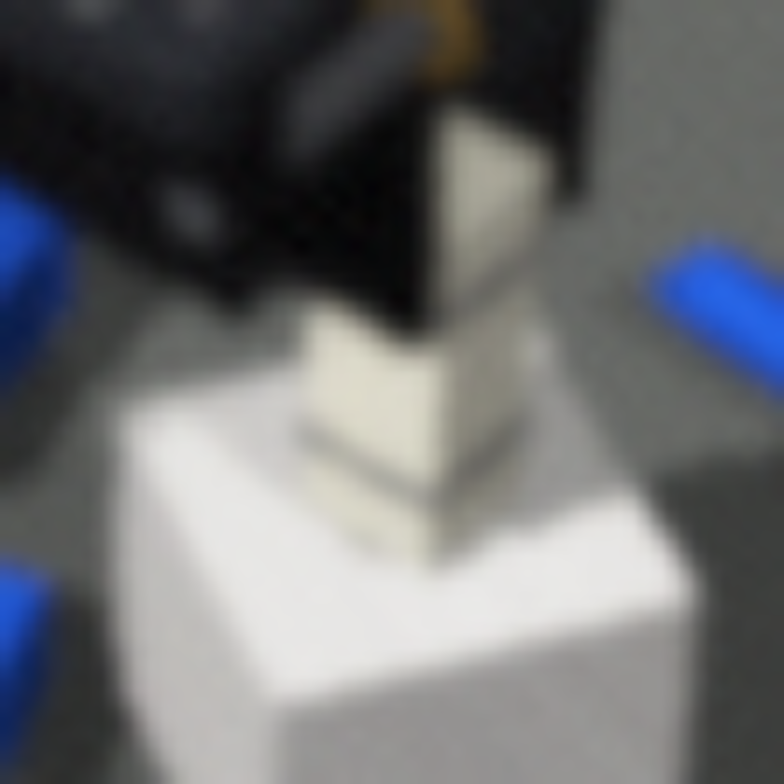

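View pics/c24.png

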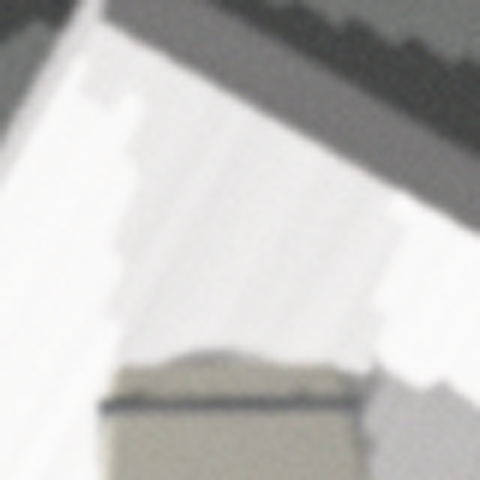

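```bash
python3 -m jog '[{"grip":255,"dx":0.003,"dy":-0.002,"dz":-0.003,"turn":0},{"grip":255,"dx":0.003,"dy":0,"dz":0,"turn":0},{"grip":255,"dx":0,"dy":0,"dz":0,"turn":0}]'
python3 - <<'E'
from h import *
tipgo(.5226,-.2325,.004,126)
E
python3 -m jog '[{"grip":180,"dx":0,"dy":0,"dz":0,"turn":0},{"grip":150,"dx":0,"dy":0,"dz":0,"turn":0},{"grip":120,"dx":0,"dy":0,"dz":0,"turn":0},{"grip":80,"dx":0,"dy":0,"dz":0,"turn":0},{"grip":60,"dx":0,"dy":0,"dz":0,"turn":0},{"grip":60,"dx":0,"dy":0,"dz":0,"turn":0},{"grip":60,"dx":0,"dy":0,"dz":0,"turn":0}]'
python3 - <<'E'
from h import *
where()
s=snap("side");w=snap("wrist","w12")
crop(s,proj(s,(.5226,-.2322,.068)),28,"d7",14)
E
```

```text
t: 20.88
eef_pos: [0.5257, -0.233, 0.0674]
tcp_rot: [0.752, 1.438, -0.7]
force: [0.3, 0.3, -0.1]
opening: 0.0219
t 20.88 tip [ 0.5248 -0.2332  0.0043] axis [ 0.001  0.009 -1.   ] blade 126.62 F [ 0.32  0.34 -0.07] T [-0.05   0.029  0.006] d units [ 0.001  -0.0045 -0.0061] turn 0.01
t: 21.47
eef_pos: [0.5251, -0.2324, 0.0662]
tcp_rot: [0.751, 1.44, -0.7]
force: [-0.2, -0.2, 0.4]
opening: 0.0578
t 21.47 pos [ 0.5251 -0.2324  0.0662] x [ 0.0194  0.0253 -0.9995] yaw 36.64 F [-0.19 -0.19  0.44] T [-0.021  0.047  0.091] op 0.0578 q7 1.32
```

View pics/d7.png

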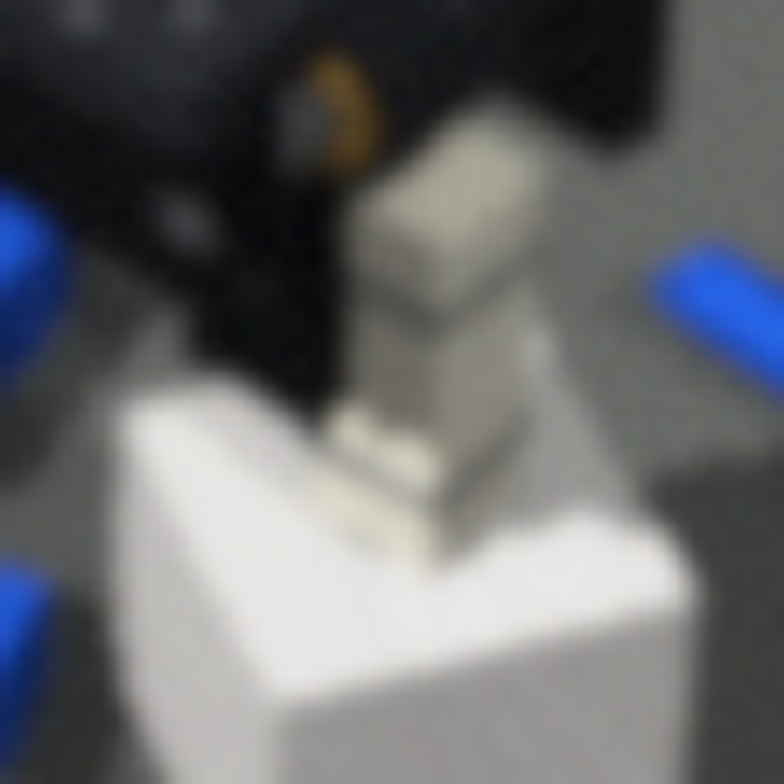

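View pics/w12.png

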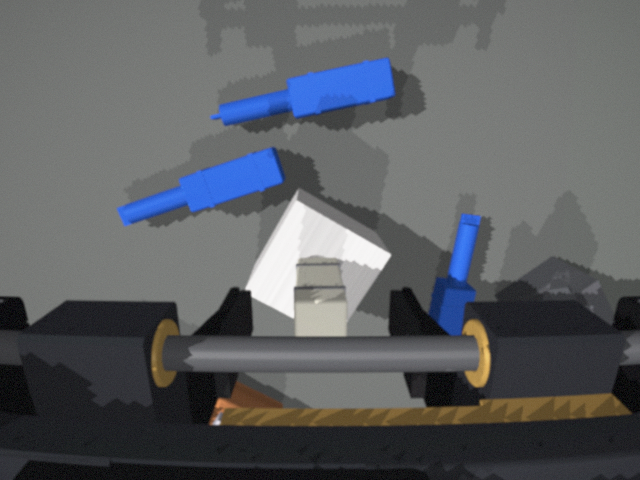

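Released, with the tool standing flush. I'll retreat straight up with the jaws held clear.

```bash
python3 -m jog '[{"grip":30,"dx":-0.02,"dy":0,"dz":0,"turn":0},{"grip":0,"dx":-0.04,"dy":0,"dz":0,"turn":0},{"grip":0,"dx":-0.06,"dy":0,"dz":0,"turn":0},{"grip":0,"dx":-0.08,"dy":0,"dz":0,"turn":0},{"grip":0,"dx":-0.08,"dy":0,"dz":0,"turn":0},{"grip":0,"dx":-0.08,"dy":0,"dz":0,"turn":0},{"grip":0,"dx":-0.05,"dy":0,"dz":0,"turn":0},{"grip":0,"dx":0,"dy":0,"dz":0,"turn":0},{"grip":0,"dx":0,"dy":0,"dz":0,"turn":0}]'
python3 - <<'E'
from h import *
where()
p=snap("scene","s9");s=snap("side");w=snap("wrist","w13")
crop(s,proj(s,(.5226,-.2322,.068)),28,"d8a",14);crop(p,proj(p,(.5226,-.2322,.068)),28,"d8b",14)
a=cv2.resize(cv2.imread("pics/d8b.png"),(400,400));b=cv2.resize(cv2.imread("pics/d8a.png"),(400,400));cv2.imwrite("pics/d8.png",np.hstack([a,b]))
crop(p,(382,225),62,"u3",6)
E
```

```text
t: 22.32
eef_pos: [0.5222, -0.237, 0.2015]
tcp_rot: [0.753, 1.436, -0.702]
force: [-0.1, 0.4, -0.1]
opening: 0.0871
t 22.32 pos [ 0.5222 -0.237   0.2015] x [ 0.0223  0.0241 -0.9995] yaw 36.52 F [-0.12  0.41 -0.14] T [-0.089  0.013  0.047] op 0.0871 q7 1.22
```

View pics/d8.png

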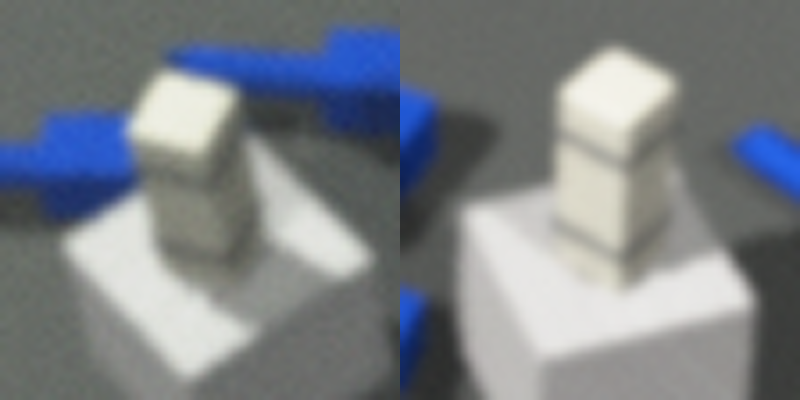

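View pics/u3.png

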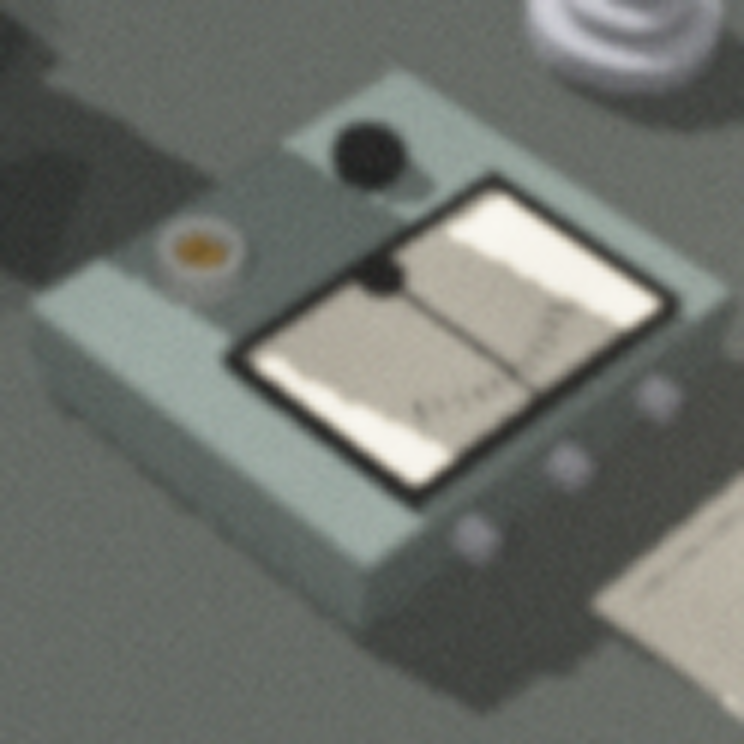

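View pics/w13.png

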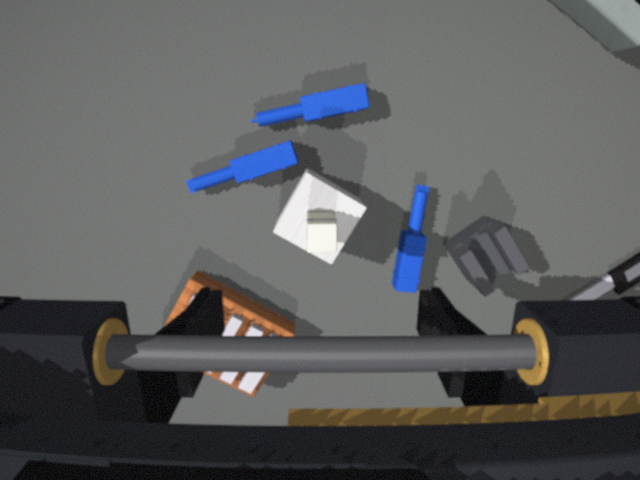

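The tool stands upright with its shoulder flush on the block, the needle lies on the middle mark, and the gripper is clear. Handing in.

```bash
python3 -c "
from workcell import hand_in
print(hand_in())"
```

```text
the job is handed in; nothing more can be done
None
```

I took the white tuning tool out of its stand, set its blade in the slotted zero screw, and turned the screw clockwise until the needle stood on the long middle mark. I then put the tool back in its stand, let go and backed off, and handed the job in at about 22 s.

What the last checks showed:
- **Needle:** the wrist and scene pictures both show it lying on the long middle mark, and it stayed there after I lifted the tool out.
- **Tool:** it stands upright with its shoulder flush on the block. The gripper was fully open and more than 80 mm above the tool.
- **Pressing:** the force readings never passed about 3 N, with noise of about 1 N. The estimated blade tip stayed about 1 mm above the slot floor, so the screw should not have been pushed down, though I could not measure that directly.
- **Other things on the bench:** none of them were moved by the arm in the pictures I took. I did not take a separate measurement of each one at the end.

**Disagreements:**
- The three blue look-alike tools tipped over by themselves before the arm first moved. I left them where they lay.
- My first wrist-camera estimate of where the tool stood was about 5 mm off. A second picture corrected it before I closed the gripper.

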